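# Make up a suppository mould and wedge it tight

## Task

Make up the suppository mould ready for pouring: draw the frame's jaw back and stand all the mould leaves in the channel between stop and jaw as one closed mould, an end leaf outermost at each end with its cavities facing inwards and every middle leaf between them. The channel takes five leaf thicknesses, so make up what is missing with the blank spacer of the right length, placed outside the end leaves; then bring the jaw up and push the wedge, thin end first, into the gap behind it until the whole pack is locked tight. Do not disturb the glassware and the spatula.

Things in the scene. Friction and masses are not known exactly. Their poses are not given: they have to be found in the camera images.
- channel (a point): Clamping frame, a fixed plain steel fixture on the bench. Point: middle of its channel's floor, 8 mm above the bench; z up, +x along the channel to the end stop. Side rails run from x = -55 to +105 mm, 65 mm apart (y = -32.5 to +32.5), lips flared, tops 15 mm above the floor, outer sides y = +-46 mm. Past the rails, at -x, lies the cross lane for the wedge, open at both sides.
- stop_face (a point): Foot of the end stop's inner face, on the centre line at channel floor height: x = +91 mm of channel, same axes. The stop is fixed, 90 mm wide, 44 mm high above the floor.
- wedge_wall (a point): Foot of the fixed wedge wall's inner face (faces +x), on the centre line at floor height: x = -94 mm of channel, same axes. The wall is 100 mm wide (y), 36 mm high above the floor. The 8 mm base plate runs out under the wedge lane at floor height, from y = -70 to +130 mm, to 44 mm in front of the wall.
- jaw (a joint): Travel of the sliding jaw in m: 0 = right back near the wedge wall, grows along +x of the frame towards the stop, to 0.079; about 1.5 N of friction, stays where left. Flat pressing face, 60 wide, 36 high, at x = -66 mm + travel of channel. Its back is tapered 1 in 10 to match the wedge: at x = -90 mm + travel + y/10, so the lane is wider at its +y mouth, where the wedge enters.
- jaw_knob (a point): Black knob on top of the jaw, 16 mm across, 20 mm tall, for sliding the jaw. Point: its centre, on the centre line, 12 mm behind the flat pressing face, 56 mm above the channel floor; axes as channel.
- end_leaf_a_mid (a point): One of two like end leaves of the mould: aluminium block 28 mm thick (own x), 60 mm wide (own y), 44 mm tall, about 170 g, standing upright on a steel tray (its floor 4 mm above the bench). Point: its centre, 22 mm up. Its +x face has three half-round cavities, 14 mm across, open at the top edge; its -x face is plain. Room to grip it across the 60 mm width.
- end_leaf_b_mid (a point): One of two like end leaves of the mould: aluminium block 28 mm thick (own x), 60 mm wide (own y), 44 mm tall, about 170 g, standing upright on a steel tray (its floor 4 mm above the bench). Point: its centre, 22 mm up. Its +x face has three half-round cavities, 14 mm across, open at the top edge; its -x face is plain. Room to grip it across the 60 mm width.
- middle_leaf_1_mid (a point): Middle leaf of the mould (one to three are there; None if absent): aluminium block 28 mm thick (own x), 60 mm wide (own y), 44 mm tall, about 170 g, upright on the tray. Point: its centre, 22 mm up. Three half-round cavities, 14 mm across, in both its +x and -x face, so either way round is right. Grip across the 60 mm width.
- middle_leaf_2_mid (a point): Middle leaf of the mould (one to three are there; None if absent): aluminium block 28 mm thick (own x), 60 mm wide (own y), 44 mm tall, about 170 g, upright on the tray. Point: its centre, 22 mm up. Three half-round cavities, 14 mm across, in both its +x and -x face, so either way round is right. Grip across the 60 mm width.
- middle_leaf_3_mid (a point): Middle leaf of the mould (one to three are there; None if absent): aluminium block 28 mm thick (own x), 60 mm wide (own y), 44 mm tall, about 170 g, upright on the tray. Point: its centre, 22 mm up. Three half-round cavities, 14 mm across, in both its +x and -x face, so either way round is right. Grip across the 60 mm width.
- thin_spacer_mid (a point): Blank spacer, no cavities: plain aluminium block 28 mm thick (own x), 60 mm wide (own y), 44 mm tall, 200 g, upright on the bench; makes up for one leaf. Point: its centre, 22 mm up.
- thick_spacer_mid (a point): Blank spacer, no cavities: plain aluminium block 56 mm thick (own x), 60 mm wide (own y), 44 mm tall, 400 g, upright on the bench; makes up for two leaves. Point: its centre, 22 mm up.
- wedge_mid (a point): Middle of the white plastic wedge (half length, 15 mm up): 140 long (own y), 30 tall, 150 g, lying on the bench. Thin end 16 mm at own y = -70, thick end 30 at +70. Flat face x = -11.5 mm, to go on the wedge wall; sloping face x = 11.5 mm + y/10, on the jaw.
- wedge: The wedge itself; origin below wedge_mid, at its underside, same axes. Goes in from the +y side of the frame, axes lined up with channel, lying on the base plate. With 140 mm of blocks and the jaw against them it bites with its middle at about y = +20 mm of channel; 15 to 25 N along it locks it, and it stays.
- beaker: Glass beaker, 58 mm across, 75 mm high, bystander; origin at the centre of its underside.
- ointment_jar: Amber glass ointment jar with white cap, 58 mm across, 60 mm high, standing on the tray, bystander; origin at the centre of its underside.
- spatula: Thin steel lab spatula, 175 mm long, 7 mm high, lying at the far edge of the tray, bystander.

How it is judged:
By the outcome, as a careful person would: the job done as asked, in the order asked, and still so for the second after the job is handed in, with the robot touching nothing.
Of middle_leaf_1, middle_leaf_2, middle_leaf_3 only 1 to 3 are there at a start; the rules pass over those that are not, and their reading is None.
At some moment in a run one of wedge, thick_spacer may be knocked a few centimetres aside while the robot is not near it.
It also fails if it takes over 208 s, if anything falls off the work surface, if the arm or the gripper's body presses on something with over 40 N, if the wrist force passes 120 N, or if a joint passes its speed limit or range.

## Robot

A 7-joint arm with a two-finger parallel gripper is mounted at the origin on the work surface. World frame = base frame: x ahead of the robot, y to its left, z up, the work surface at z = 0. Lengths are in m, angles in rad, forces in N, time in s.
With the tool pointing down it reaches from about 0.4 to 0.85 m from the base axis. Payload 4.5 kg.
Tool frame: the origin (TCP) lies at the centre of the arm's flange, where the gripper is bolted on; the fingertips stand 166 mm ahead of it and the grasp point (between the pads) lies 147 mm ahead of it; z points along the fingers, y is the line along which they close (so a half turn about z gives the same grasp; the last joint's range is limited). The gripper opens to 88 mm and grips with 3 to 60 N. Pads are 18 mm wide; open, the fingers measure 123 mm over their backs; the gripper's body (75 mm by 187 mm) begins 45 mm behind the grasp point.
Start: joints at [0.034, 0.689, -0.195, 1.565, 0.157, 0.902, -0.215], TCP at [0.625, 0, 0.405] pointing down, gripper open.
Joint ranges: [-3.01, 3.01], [-0.46, 2.08], [-1.47, 1.51], [0.13, 2.56], [-1, 4.14], [0.04, 2.09], [-2.66, 2.66]. Speed limits (rad/s): [2.57, 2.57, 3.14, 3.14, 3.14, 3.14, 3.14].

## Interface

Orientations are given as a unit quaternion [x, y, z, w].
In Python, from rig import robot, imaging gives the robot as it stands. The module is installed in compiled form; this text tells all that it offers.
- The arm moves only by the shell command python3 -m handwheel 'ROWS' [FORCE]. ROWS is JSON, a list of rows, each a list of 3 entries, a list of its own where there are three numbers: the opening, from 0 (shut) to 1 (fully open), then the shift along the tool's x, y, z in cm, then the turn about the tool's z in degrees. A call has 1 to 12 rows; each row is the pose to reach, as a shift and turn from the pose commanded when the call began, along the tool's axes at that moment; what a row does not reach only later rows make up. A row lasts 1/12 s, in which the tool goes at most 41.7 mm and 7.16 degrees, less where a joint would pass 70% of its speed; a pose out of reach is approached as far as the arm can. A call with a gripper value outside its range is refused whole. The fingers move at their own pace and stop on an object; FORCE is the grip in N (left out, the last holds). Time passes only in rows, so rows that repeat a pose let the fingers close. It gives the time, the measured TCP pose, the force, the opening and the grip force at its end, in the units of the state.
- robot.sense(): the state, without advancing time (a new reading comes with each control period).
- imaging.read_camera(name): name is "scene" or "side" or "wrist"; returns a dict with "img" (400x640x3 uint8, red, green, blue), "fx", "fy", "cx", "cy" (pixels), "xyz" and "attitude" of the camera in the world. Camera axes: x right, y down, z forward; pixel columns grow to the right and rows downward; lengths in m; the calibration is good to about 2 mm. A picture is of the moment at which its call begins. There is no depth.
- robot.hand_in(): hands the job in; it is judged then, once.
The state is a dict: "time": time; "joint_positions": joint angles; "dq": joint speeds; "joint_efforts": joint torques, N m; "tcp_pos": TCP position; "orientation": TCP orientation; "ft_force": force on the tool from outside, world axes, zero at the start; "wrist_torque": the same for the moment, N m; "grip_width": opening from 0.0 (shut) to 1.0 (fully open); "finger_force": force on a finger pad.
Only numpy, scipy, OpenCV 4.12 (cv2) and the standard library are available. Lean on these libraries where they do the work, as an engineer would, in place of code of your own. Each camera call takes 0.05 s, during which the arm holds its last target. There are 200 camera calls.

## Working session

There is one attempt and no reset: what is moved stays moved. The work goes in short steps, Python scripts to look and compute and a shell command to move; the robot and the scene stay as the last step left them, time stands still between calls to the robot, and variables do not carry over. Pictures are saved under pics/ and viewed, at most 14 in all, crops included, and the job is handed in when it is done.

```bash
mkdir -p pics
cat > h.py <<'E'
import numpy as np, cv2
from scipy.spatial.transform import Rotation as R
from rig import robot, imaging
def cam(n, save=None):
    d=imaging.read_camera(n)
    if save: cv2.imwrite('pics/'+save, cv2.cvtColor(d['img'],cv2.COLOR_RGB2BGR))
    return d
def rot(d):
    a=np.array(d['attitude'],float)
    return a if a.shape==(3,3) else R.from_quat(a).as_matrix()
def ray(d,u,v,z):
    r=rot(d)@np.array([(u-d['cx'])/d['fx'],(v-d['cy'])/d['fy'],1]); p=np.array(d['xyz'])
    return p+r*(z-p[2])/r[2]
def proj(d,P):
    q=rot(d).T@(np.array(P)-np.array(d['xyz'])); return d['fx']*q[0]/q[2]+d['cx'], d['fy']*q[1]/q[2]+d['cy']
E
python3 - <<'E'
from h import *
for n in ['scene','side','wrist']:
    d=cam(n,n+'0.png'); print(n,d['fx'],d['cx'],d['cy'],d['xyz'],d['attitude'])
s=robot.sense(); print(s)
E
```

```text
scene 436.2023473440296 322.40407039254313 198.46225995848204 [ 1.20107591 -0.09845525  0.81240378] [ 0.73394079  0.57784584 -0.22736759 -0.27518918]
side 457.7316045239586 316.29809472166204 200.7460015747424 [ 0.16240083 -0.89160955  0.98983249] [ 0.89848493 -0.18874549  0.08397764 -0.38735995]
wrist 318.77405533023017 313.8147114885089 201.2632358032808 [0.6240032  0.07817222 0.38521622] [ 9.88763096e-01  8.52212148e-05 -1.28416627e-03  1.49485394e-01]
{'time': 0.15, 'joint_positions': array([ 0.03382815,  0.68978649, -0.19455838,  1.56608506,  0.15730403,
        0.90247364, -0.21510608]), 'dq': array([-1.19464084e-03, -1.87255935e-03,  2.55123816e-03, -2.94000283e-03,
        1.45622455e-03, -3.59357753e-05,  1.28588958e-03]), 'joint_efforts': array([-1.46674727e-03, -5.27863634e+01, -1.26819178e+00, -1.53587687e+01,
       -5.24473807e-02,  3.92338901e-03,  1.12435155e-04]), 'tcp_pos': array([ 6.24759739e-01, -2.19872908e-05,  4.04103251e-01]), 'orientation': array([ 7.07087147e-01,  7.07126087e-01, -5.08695218e-04, -4.52042554e-04]), 'ft_force': array([-0.00214962, -0.03010371, -0.33374209]), 'wrist_torque': array([ 0.036619  ,  0.01168266, -0.00445307]), 'finger_force': 0.0, 'grip_width': 1.000399859597261}
```

View pics/scene0.png

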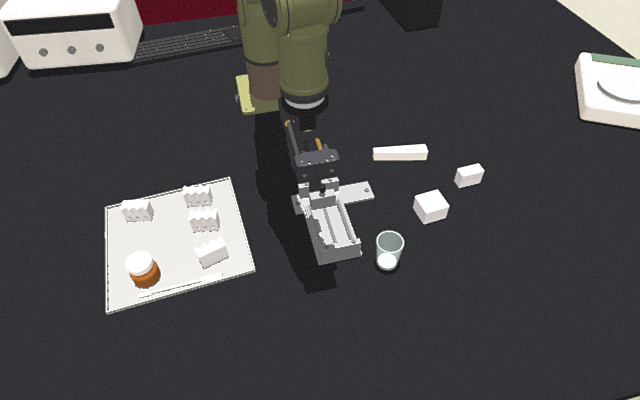

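View pics/side0.png

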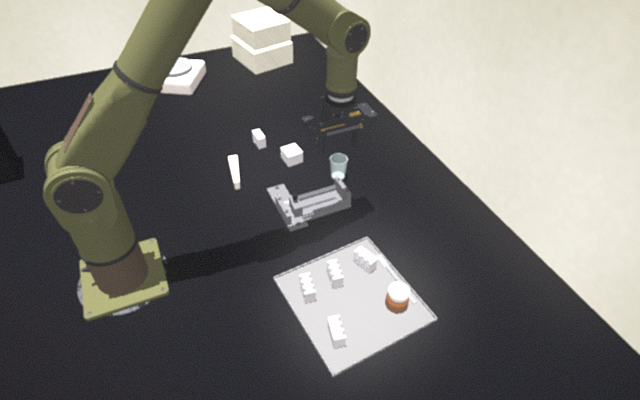

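View pics/wrist0.png

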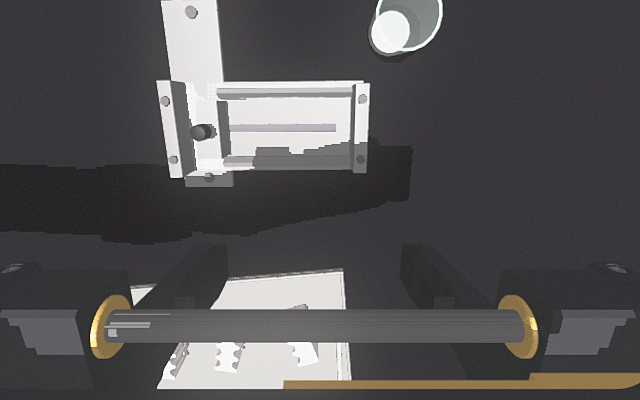

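Run:
```python
import cv2,numpy as np
s=cv2.imread('pics/scene0.png');w=cv2.imread('pics/wrist0.png')
r=lambda a,f:cv2.resize(a,None,fx=f,fy=f,interpolation=cv2.INTER_CUBIC)
C=np.zeros((600,800,3),np.uint8)
def put(a,x,y): C[y:y+a.shape[0],x:x+a.shape[1]]=a[:600-y,:800-x]
put(r(s[175:275,110:240],4),0,0)   # 520x400
put(r(s[140:225,370:490],2),540,0) # 240x170
put(r(w[70:190,150:380],2),0,400-0)  # partially
C[400:600]=0
put(r(w[70:170,150:380],2),0,400); put(r(s[160:270,285:410],2),540,200)
cv2.imwrite('pics/c1.png',C)
```

```text
(no output)
```

View pics/c1.png

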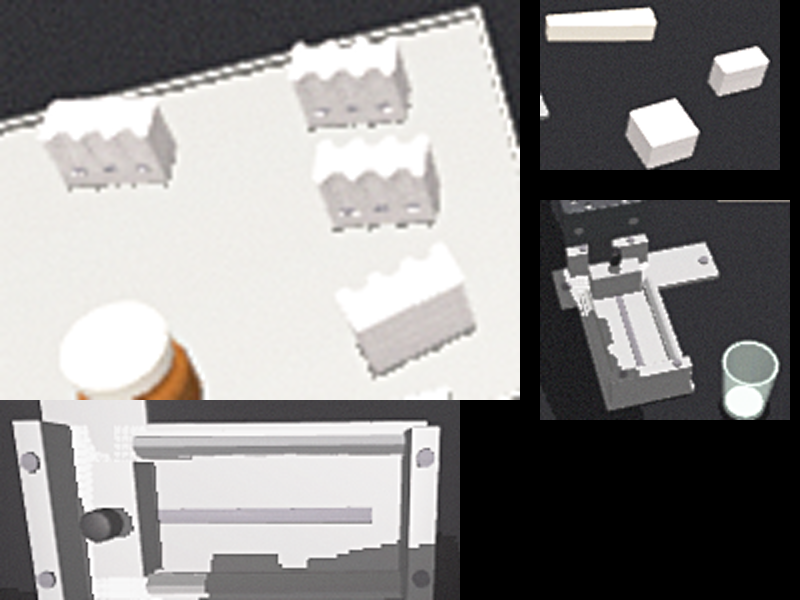

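Run:
```python
from h import *
d=cam('scene');w=cam('wrist')
f=lambda n,cam,u,v,z:print(n,np.round(ray(cam,u,v,z)[:2]*1000,1))
for n,u,v,z in [('stopS',362.5,98.5,.052),('stopS2',360,159.5,.052),('wallS',165,101,.044),('wallS2',173,159.5,.044),('knob',150+97/2,70+123/2,.074)]: f(n,w,u,v,z)
S=lambda n,X,Y,z:f(n,d,110+X/4,175+Y/4,z)
for n,a,b,c in [('L1',(105,118),(68,190),(172,182)),('L2',(347,62),(310,130),(410,122)),('L3',(375,160),(335,230),(438,225)),('L4',(402,292),(375,377),(475,325))]:
    S(n+'top',*a,.048); S(n+'b',*b,.004); S(n+'b',*c,.004)
T=lambda n,X,Y,z:f(n,d,370+(X-540)/2,140+Y/2,z)
T('thin',738,60,.044);T('thinb',722,95,0);T('thinb',768,75,0);T('thick',662,118,.044)
for p in [(546,40,0),(653,40,0),(546,18,.03),(655,12,.03)]: T('wedge',*p)
T('frame_beaker',0,0,0); f('beaker',d,387,262,0)
```

```text
stopS [671.9  82.1]
stopS2 [672.  21.]
wallS [471.2  79.8]
wallS2 [471.5  19.6]
knob [513.   51.8]
L1top [ 445.1 -381.4]
L1b [ 455.7 -416.5]
L1b [ 464.5 -355.8]
L2top [ 434.1 -241.1]
L2b [ 442.6 -273.8]
L2b [ 450.9 -213.5]
L3top [ 516.  -228.6]
L3b [ 525.  -261.7]
L3b [ 535.8 -202.7]
L4top [ 613.  -219.2]
L4b [ 633. -244.]
L4b [ 611.8 -187.8]
thin [524.9 423.4]
thinb [539.5 405.6]
thinb [521.1 478.4]
thick [592.5 294.3]
wedge [387.7 220.3]
wedge [423.  359.9]
wedge [376.9 221.5]
wedge [401.3 366.5]
frame_beaker [ 115.8 -513.4]
beaker [708.  150.7]
```

```bash
python3 -m handwheel '[[1,[5.2,-11.2,6],0],[1,[5.2,-11.2,10],0],[1,[5.2,-11.2,13],0],[1,[5.2,-11.2,13],0],[1,[5.2,-11.2,13],0],[1,[5.2,-11.2,13],0],[1,[5.2,-11.2,13],0]]' 20
python3 - <<'E'
from h import *
d=cam('wrist','w1.png'); s=robot.sense(); print(s['tcp_pos'],s['joint_positions'])
for P in [(.513,.0515,.074),(.512,.0515,.044)]: print(proj(d,P))
E
```

```text
time: 0.83
tcp_pos: [0.5133, 0.0522, 0.2746]
orientation: [0.707, 0.707, -0.0, -0.0]
ft_force: [0.7, 0.0, 0.6]
grip_width: 0.999
finger_force: 0.0
[0.5143121  0.05188021 0.27544998] [-0.11577606  0.75776466 -0.12159548  2.00207638  0.22132097  0.39169073
 -0.409515  ]
(np.float64(314.97541422546993), np.float64(236.26243296856478))
(np.float64(313.4811202931007), np.float64(219.2791182240157))
```

View pics/w1.png

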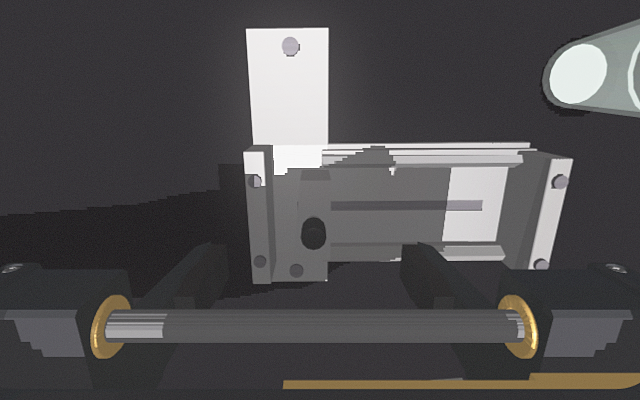

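```bash
python3 -m handwheel '[[1,[0,0,3],0],[1,[0,0,5.6],0],[0,[0,0,5.6],0],[0,[0,0,5.6],0],[0,[0,0,5.6],0],[0,[0,0,5.6],0],[0,[0,0,5.6],0],[0,[0,0,5.6],0]]' 20;  python3 -m handwheel '[[0,[0,-0.5,0],0],[0,[0,-1,0],0],[0,[0,-1.4,0],0],[0,[0,-1.7,0],0],[0,[0,-1.7,0],0]]'
```

```text
time: 1.55
tcp_pos: [0.5135, 0.052, 0.2199]
orientation: [0.707, 0.707, 0.001, 0.001]
ft_force: [-0.0, 0.5, 0.3]
grip_width: 0.569
finger_force: 0.0
time: 1.97
tcp_pos: [0.4956, 0.052, 0.2189]
orientation: [0.707, 0.707, 0.0, 0.0]
ft_force: [4.7, -0.5, 0.7]
grip_width: 0.191
finger_force: 3.5
```

```bash
python3 -m handwheel '[[0,[0,0,0],0],[0,[0,0,0],0],[0,[0,-0.2,0],0],[0,[0,-0.2,0],0]]';python3 -m handwheel '[[0,[0,-0.2,0],0],[0,[0,-0.2,0],0]]'
python3 - <<'E'
from h import *
s=robot.sense(); print(s['tcp_pos'],s['ft_force'])
E
```

```text
time: 2.3
tcp_pos: [0.4955, 0.0519, 0.2189]
orientation: [0.707, 0.707, 0.002, 0.001]
ft_force: [5.0, -1.3, 0.1]
grip_width: 0.174
finger_force: 20.0
time: 2.47
tcp_pos: [0.4949, 0.0519, 0.2189]
orientation: [0.707, 0.707, 0.003, 0.002]
ft_force: [7.3, -2.0, -2.8]
grip_width: 0.173
finger_force: 20.0
[0.49488853 0.05185862 0.21894742] [ 7.27699417 -2.04626466 -2.75039792]
```

```bash
python3 -m handwheel '[[1,[0,0.2,0],0],[1,[0,0.2,0],0],[1,[0,0.2,-1],0],[1,[0,0.2,-4],0],[1,[-3,2,-8],0],[1,[-7,4,-8],7],[1,[-11,6,-8],14],[1,[-15,8,-8],21],[1,[-19,10,-8],28],[1,[-23,11,-8],35],[1,[-27.2,11.6,-8],42],[1,[-27.2,11.6,-8],49]]'; python3 -m handwheel '[[1,[0,0,0],7],[1,[0,0,0],14],[1,[0,0,0],20],[1,[0,0,0],20],[1,[0,0,0],20]]'
python3 - <<'E'
from h import *
d=cam('wrist','w2.png'); s=robot.sense(); print(s['tcp_pos'],s['joint_positions'],R.from_quat(s['orientation']).as_matrix()[:,1])
E
```

```text
time: 3.47
tcp_pos: [0.6071, -0.2262, 0.2993]
orientation: [0.939, 0.345, -0.001, 0.002]
ft_force: [0.8, -1.3, 0.6]
grip_width: 0.999
finger_force: 0.0
time: 3.88
tcp_pos: [0.6075, -0.2193, 0.2988]
orientation: [0.983, 0.184, -0.001, -0.001]
ft_force: [0.1, 0.6, 0.3]
grip_width: 0.999
finger_force: 0.0
[ 0.60759782 -0.21943838  0.29883962] [ 0.21947128  0.84811066  0.10487782  1.59551224 -0.12210576  0.70564357
 -0.81859365] [ 0.3615985  -0.93233321 -0.0011407 ]
```

View pics/w2.png

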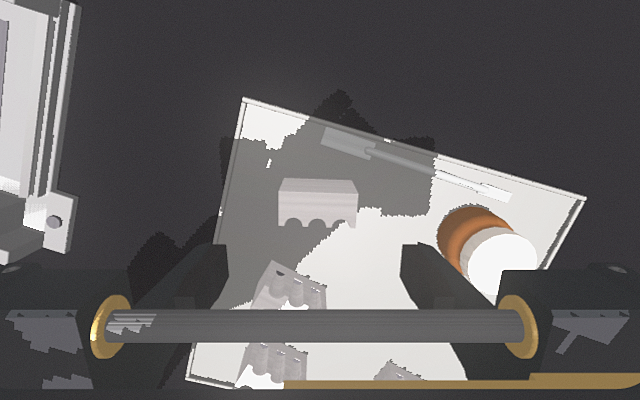

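```bash
cat >> h.py <<'E'
def tool(): 
    s=robot.sense(); return np.array(s['tcp_pos']), R.from_quat(s['orientation']).as_matrix()
def delta(P):
    p,M=tool(); return np.round(M.T@(np.array(P)-p)*100,2)
def seg(d,a,b,z):
    "midpoint, direction(deg) of segment"
    A=ray(d,*a,z);B=ray(d,*b,z); v=B-A
    return (A+B)/2, np.degrees(np.arctan2(v[1],v[0])), np.linalg.norm(v)*1000
def ang():
    M=tool()[1]; return np.degrees(np.arctan2(M[1,1],M[0,1]))
E
python3 - <<'E'
from h import *
d=cam('wrist')
for a,b in [((278,192.5),(358,193)),((280,226),(357,226))]: print(seg(d,a,b,.048))
m=(seg(d,(278,192.5),(358,193),.048)[0]+seg(d,(280,226),(357,226),.048)[0])/2
print(m,delta(m),ang())
E
```

```text
(array([ 0.6182461 , -0.21633854,  0.048     ]), np.float64(-69.14496117655833), np.float64(60.49251138692978))
(array([ 0.59325565, -0.22654657,  0.048     ]), np.float64(-68.75397641280371), np.float64(60.16283124309553))
[ 0.60575088 -0.22144255  0.048     ] [-0.24  0.13 25.09] -68.83516868317862
```

```bash
python3 -m handwheel '[[1,[-0.24,0.13,4],0],[1,[-0.24,0.13,8],0],[1,[-0.24,0.13,10.9],0],[1,[-0.24,0.13,10.9],0],[0,[-0.24,0.13,10.9],0],[0,[-0.24,0.13,10.9],0],[0,[-0.24,0.13,10.9],0],[0,[-0.24,0.13,10.9],0],[0,[-0.24,0.13,10.9],0],[0,[-0.24,0.13,10.9],0],[0,[-0.24,0.13,10.9],0]]' 40; python3 -m handwheel '[[0,[0,0,-2],0],[0,[0,0,-6],0],[0,[0,0,-10.9],0],[0,[3,-5,-10.9],7],[0,[5,-8.5,-10.9],14],[0,[7,-12,-10.9],20.7],[0,[9,-15.5,-10.9],20.7],[0,[11,-19,-10.9],20.7],[0,[13,-22.5,-10.9],20.7],[0,[13.8,-23.9,-10.9],20.7],[0,[13.8,-23.9,-10.9],20.7],[0,[13.8,-23.9,-10.9],20.7]]'
python3 - <<'E'
from h import *
d=cam('wrist','w3.png'); s=robot.sense(); print(s['tcp_pos'],s['joint_positions'],ang(),s['ft_force'],s['grip_width'])
E
```

```text
time: 4.9
tcp_pos: [0.607, -0.2223, 0.1918]
orientation: [0.983, 0.182, 0.001, 0.001]
ft_force: [-1.3, 0.6, 7.8]
grip_width: 0.677
finger_force: 39.8
time: 5.9
tcp_pos: [0.6493, 0.0536, 0.2989]
orientation: [1.0, 0.005, 0.0, -0.001]
ft_force: [0.7, -0.9, -1.4]
grip_width: 0.678
finger_force: 39.8
[0.64917917 0.0507426  0.2989801 ] [-0.28910225  0.86930438  0.26793663  1.58396477 -0.30705673  0.73008807
 -1.4460181 ] -89.62756596727083 [ 0.23319151 -0.95051371 -1.60071107] 0.6795792430360256
```

View pics/w3.png

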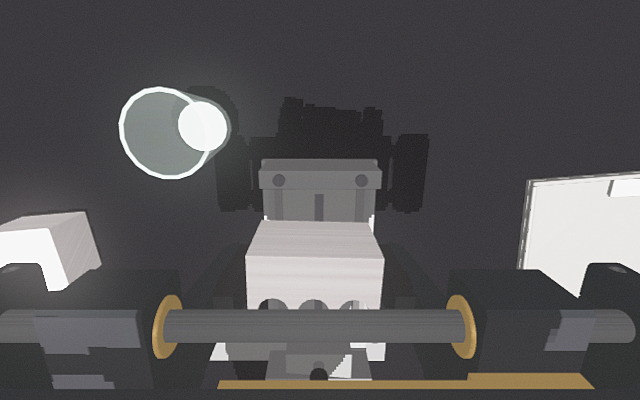

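Run:
```python
from h import *
d=cam('wrist')
print('stop',seg(d,(279,181),(362,180),.052)); print('stop in tool',delta(seg(d,(279,181),(362,180),.052)[0]))
print('stopfront',seg(d,(258,188),(382,188),.052))
print('leaf',seg(d,(246,255),(384,255),.157),seg(d,(257,222),(375,222),.113))
# subpixel: edges along rows
g=cv2.cvtColor(d['img'],cv2.COLOR_RGB2GRAY).astype(int)
for r in (175,180,185,240,250): print(r,[int(i) for i in np.where(abs(np.diff(g[r,235:400]))>18)[0]+235])
```

```text
stop (array([0.67023079, 0.04751243, 0.052     ]), np.float64(-88.92322826798151), np.float64(61.00186748218768))
stop in tool [ 2.1   0.13 24.71]
stopfront (array([0.66452887, 0.0478008 , 0.052     ]), np.float64(-89.63085425365824), np.float64(91.79547746064479))
leaf (array([0.66290815, 0.05178028, 0.157     ]), np.float64(-89.62020315169868), np.float64(58.97367584330445)) (array([0.66106337, 0.05108334, 0.113     ]), np.float64(-89.62562732736014), np.float64(66.17897161249518))
175 [247, 252, 253, 269, 277, 351, 360, 375, 376, 387]
180 [248, 252, 253, 266, 279, 349, 375, 376]
185 [253, 374, 375, 376]
240 [251, 252, 375, 376]
250 [246, 247, 379, 380, 381]
```

```bash
python3 -m handwheel '[[0,[-0.15,0,4],0],[0,[-0.15,0,8],0],[0,[-0.15,0,9.5],0],[0,[-0.15,0,10],0],[0,[-0.15,0,10.4],0],[0,[-0.15,0,10.4],0],[0,[-0.15,0,10.4],0]]'; python3 -c "
from h import *
s=robot.sense(); print(s['tcp_pos'],s['ft_force'],ang())"
```

```text
time: 6.58
tcp_pos: [0.6477, 0.0494, 0.1955]
orientation: [1.0, 0.002, -0.0, 0.0]
ft_force: [-2.9, -1.0, -1.9]
grip_width: 0.674
finger_force: 40.0
[0.64767428 0.04944476 0.19549749] [-2.92770523 -1.03953117 -1.89813751] -89.7657299307914
```

```bash
python3 -m handwheel '[[0,[0,0,0.1],0],[0.8,[0,0,0.1],0],[0.8,[0,0,0.1],0],[0.8,[0,0,0.1],0],[0.8,[0,0,-3],0],[0.8,[0,0,-7],0],[1,[0,0,-10.4],0]]'
python3 - <<'E'
from h import *
d=cam('wrist','w4.png'); s=robot.sense(); print(s['tcp_pos'],s['ft_force'],ang())
M=tool()[1]
# deltas to above L3 with theta -100.4
for n,P in [('L3',(.5166,-.2297,.299)),('L2',(.433,-.2417,.299)),('L1',(.4462,-.384,.299))]: print(n,delta(P))
E
```

```text
time: 7.17
tcp_pos: [0.6485, 0.0507, 0.3007]
orientation: [1.0, 0.003, 0.001, -0.0]
ft_force: [0.2, 0.3, 0.8]
grip_width: 0.856
finger_force: 0.0
[0.65106911 0.05034312 0.30808517] [ 0.84485409 -0.65536283  3.99020069] -89.70134072302915
L3 [-13.6   27.93   0.69]
L2 [-21.97  29.09   0.57]
L1 [-20.72  43.33   0.58]
```

View pics/w4.png

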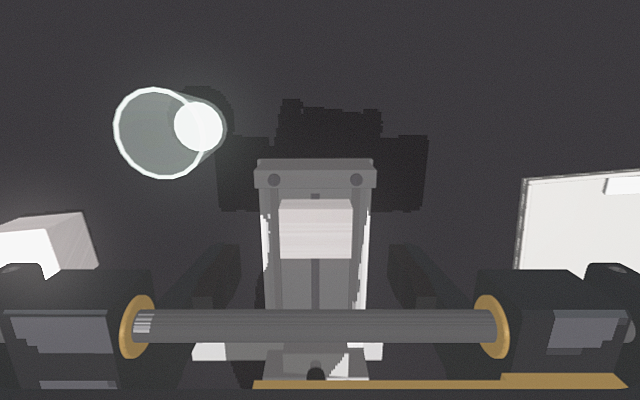

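Run:
```python
from h import *
d=cam('wrist'); s=robot.sense(); print(s['tcp_pos'],s['ft_force'])
for P in [(.6625,.08,.052),(.6345,.08,.052),(.6625,.02,.052),(.6345,.02,.052),(.6625,.08,.036),(.6185,.08,.036),(.6185,.02,.036)]: print(P,np.round(proj(d,P)))
i=cv2.cvtColor(d['img'],cv2.COLOR_RGB2BGR)[150:310,230:400]
i=cv2.resize(cv2.convertScaleAbs(i,alpha=1.2),None,fx=3.5,fy=3.5,interpolation=cv2.INTER_CUBIC); cv2.imwrite('pics/w5.png',i)
```

```text
[0.65098194 0.05035969 0.3055833 ] [0.86982348 1.22490431 0.7086713 ]
(0.6625, 0.08, 0.052) [278. 194.]
(0.6345, 0.08, 0.052) [279. 228.]
(0.6625, 0.02, 0.052) [355. 195.]
(0.6345, 0.02, 0.052) [354. 228.]
(0.6625, 0.08, 0.036) [280. 189.]
(0.6185, 0.08, 0.036) [281. 239.]
(0.6185, 0.02, 0.036) [351. 239.]
```

View pics/w5.png

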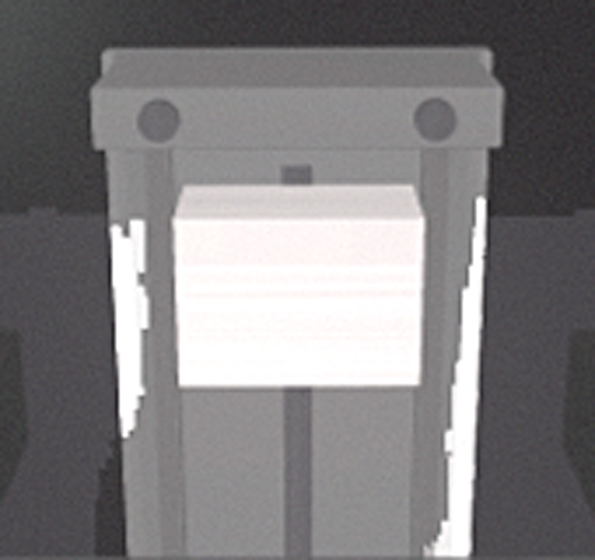

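Run:
```python
from h import *
d=cam('wrist'); s=robot.sense(); print(s['tcp_pos'],s['grip_width'],ang())
for r in (211.5,260): 
  P=ray(d,316,r,.036); print(P,delta(P))
g=cv2.cvtColor(d['img'],cv2.COLOR_RGB2GRAY).astype(int)
print([int(i) for i in np.where(abs(np.diff(g[190:300,310]))>12)[0]+190],[int(i) for i in np.where(abs(np.diff(g[235,240:400]))>18)[0]+240])
print([int(i) for i in np.where(abs(np.diff(g[160:200,290]))>8)[0]+160])
```

```text
[0.64974363 0.05063925 0.30267373] 0.9820126823774693 -89.68217335746732
[0.64396981 0.05037662 0.036     ] [-0.82  0.04 26.66]
[0.59945012 0.05006674 0.036     ] [-5.27  0.05 26.62]
[203, 204, 213, 261] [260, 261, 262, 266, 270, 271, 279, 349, 350, 361, 362, 366, 367, 368]
[163, 164, 175, 193]
```

```bash
python3 -m handwheel '[[1,[-4.4,0,0],0],[1,[-4.4,0,4],0],[1,[-4.4,0,8],0],[1,[-4.4,0,10],0],[1,[-4.4,0,10],0],[1,[-4.4,0,10],0]]' 6; python3 -c "
from h import *
print(tool()[0],robot.sense()['ft_force'])"
```

```text
time: 7.82
tcp_pos: [0.6036, 0.0503, 0.1975]
orientation: [1.0, 0.003, -0.001, 0.0]
ft_force: [0.7, -0.2, 0.1]
grip_width: 0.998
finger_force: 0.0
[0.60357371 0.05034637 0.19752472] [ 0.73093814 -0.2474021   0.11801854]
```

```bash
python3 -m handwheel '[[1,[0.2,0,0.3],0],[1,[0.2,0,0.55],0],[0,[0.2,0,0.55],0],[0,[0.2,0,0.55],0],[0,[0.2,0,0.55],0],[0,[0.2,0,0.55],0],[0,[0.2,0,0.55],0],[0,[0.2,0,0.55],0],[0,[0.2,0,0.55],0],[0,[0.2,0,0.55],0]]' 6; python3 -m handwheel '[[0,[-0.5,0,0],0],[0,[-0.8,0,-0.3],0],[0,[-0.8,0,-0.8],0],[0,[-0.8,0,-1.3],0],[0,[-0.7,0,-1.8],0],[0,[-0.4,0,-2.3],0],[0,[0,0,-2.6],0],[0,[0.4,0,-2.9],0],[0,[0.4,0,-2.9],0],[0,[0.4,0,-2.9],0]]'; python3 -c "
from h import *
cam('wrist','w6.png')
cam('scene','s6.png')
i=cv2.imread('pics/s6.png')[120:280,260:420];j=cv2.imread('pics/w6.png')
C=np.zeros((400,1040,3),np.uint8);C[:400,:640]=j;C[:400,640:]=cv2.resize(i,(400,400))
cv2.imwrite('pics/w6c.png',cv2.resize(C,(800,308)))
print(tool()[0],robot.sense()['ft_force'])"
```

```text
time: 8.65
tcp_pos: [0.6061, 0.0503, 0.1937]
orientation: [1.0, 0.003, 0.0, -0.0]
ft_force: [-1.5, 0.3, 3.9]
grip_width: 0.683
finger_force: 6.0
time: 9.48
tcp_pos: [0.6103, 0.0503, 0.2224]
orientation: [1.0, 0.003, 0.0, 0.0]
ft_force: [0.0, 0.6, -1.9]
grip_width: 0.679
finger_force: 6.0
[0.60972375 0.05035064 0.22199014] [-0.50268576  0.11692703 -1.21281248]
```

View pics/w6c.png

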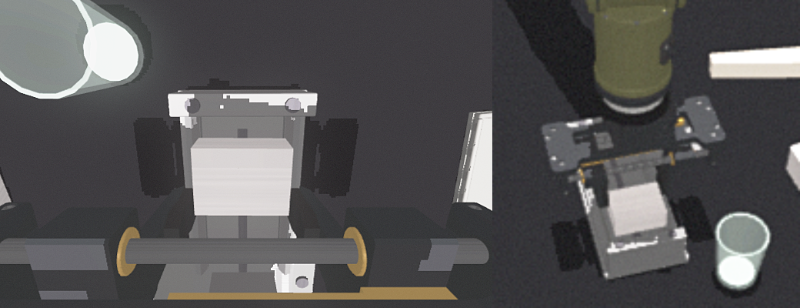

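```bash
python3 -m handwheel '[[0,[-0.8,0,0],0],[0,[-0.8,0,-2],0],[0,[-0.8,0,-4],0],[0,[-0.8,0,-4],0],[0,[-0.8,0,-2],0],[0,[-0.8,0,-2],0],[0,[-0.8,0,-5],0],[0,[-0.8,0,-5],0],[0,[-0.8,0,-5],0]]' 3;  python3 -c "
from h import *
d=cam('wrist'); cam('side','sd7.png')
cv2.imwrite('pics/w7.png',cv2.cvtColor(d['img'],cv2.COLOR_RGB2BGR))
g=cv2.cvtColor(d['img'],cv2.COLOR_RGB2GRAY).astype(int)
print([(int(i),int(g[i+2,310])) for i in np.where(abs(np.diff(g[130:305,310]))>8)[0]+130])
i=cv2.imread('pics/sd7.png')[120:240,240:400];j=cv2.imread('pics/w7.png')
C=np.zeros((400,1173,3),np.uint8);C[:400,:640]=j;C[:400,640:]=cv2.resize(i,(533,400))
cv2.imwrite('pics/w7c.png',cv2.resize(C,(800,273)))
print(tool()[0],robot.sense()['ft_force'],robot.sense()['grip_width'])"
```

```text
time: 10.33
tcp_pos: [0.6024, 0.0502, 0.2728]
orientation: [1.0, 0.003, 0.001, -0.0]
ft_force: [-0.7, -0.3, -2.4]
grip_width: 0.68
finger_force: 3.0
[(144, 100), (204, 203), (205, 199), (288, 102), (289, 111), (290, 115)]
[0.60154443 0.05037362 0.27157067] [-1.09387831  0.27442527 -1.82347154] 0.682038695259096
```

View pics/w7c.png

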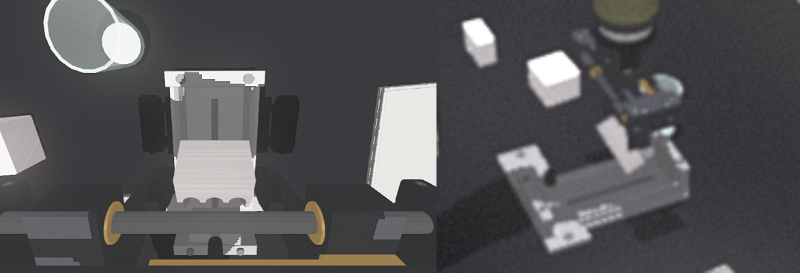

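```bash
python3 -m handwheel '[[0,[0,0,-4],0],[0,[0,0,-6],0],[0,[0,0,-3],0],[0,[0,0,0],0],[0,[0,0,0],0],[0,[0,0,-4],0],[0,[0,0,-6],0],[0,[0,0,-3],0],[0,[0,0,0],0],[0,[0,0,0],0]]' 3;  python3 -c "
from h import *
d=cam('wrist','w8.png'); cam('side','sd8.png')
i=cv2.imread('pics/sd8.png')[120:240,240:400];j=cv2.imread('pics/w8.png')
C=np.zeros((400,1173,3),np.uint8);C[:400,:640]=j;C[:400,640:]=cv2.resize(i,(533,400))
cv2.imwrite('pics/w8c.png',cv2.resize(C,(800,273)))
g=cv2.cvtColor(d['img'],cv2.COLOR_RGB2GRAY).astype(int)
print([(int(i),int(g[i+2,310])) for i in np.where(abs(np.diff(g[130:305,310]))>8)[0]+130])
for r in range(200,300,8): print(r,[int(i) for i in np.where(abs(np.diff(g[r,230:400]))>18)[0]+230])
print(tool()[0],robot.sense()['ft_force'],robot.sense()['grip_width'])"
```

```text
time: 11.27
tcp_pos: [0.5999, 0.0506, 0.2687]
orientation: [1.0, 0.003, -0.004, 0.0]
ft_force: [-1.2, 0.7, 0.5]
grip_width: 0.171
finger_force: 0.0
[(137, 103), (223, 162), (224, 176), (225, 179), (238, 205), (292, 106), (293, 119), (294, 123), (300, 106)]
200 [251, 252, 257, 258, 309, 375, 377, 378]
208 [252, 254, 255, 256, 257, 377, 378]
216 [252, 253, 274, 310, 355, 376, 377]
224 [253, 254, 258, 259, 260, 370, 371, 376, 377]
232 [253, 254, 259, 260, 282, 365, 366, 370, 375, 376]
240 [254, 255, 261, 262, 275, 278, 366, 368, 369, 375, 376]
248 [254, 255, 258, 259, 268, 269, 297, 298, 328, 329, 330, 357, 358, 359, 360, 366, 367, 368, 374, 375]
256 [255, 264, 265, 297, 298, 299, 328, 329, 362, 363, 365, 366, 374, 375]
264 [255, 256, 260, 261, 297, 298, 299, 328, 329, 365, 366, 367, 373, 374]
272 [298, 299, 328, 329]
280 [297, 298, 328, 329]
288 [297, 298, 329, 330]
296 [252, 253, 259, 260, 296, 297, 310, 330, 367, 368, 373, 374]
[0.60154529 0.05015517 0.27212244] [ 0.58283677 -0.31700539 -0.01082277] 0.046315220232684
```

View pics/w8c.png

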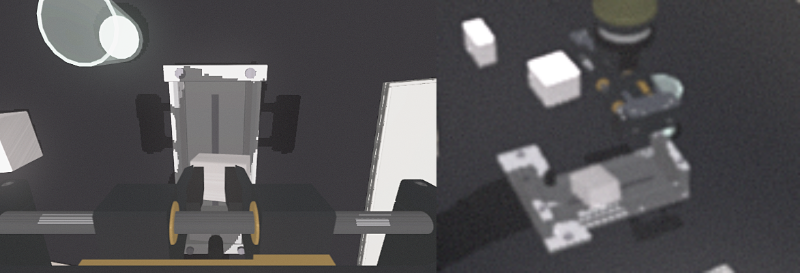

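```bash
python3 -m handwheel '[[1,[-4,0,-3],0],[1,[-6,0,-5],0],[1,[-6,0,-5],0],[1,[-6,0,-5],0],[1,[-6,0,-5],0],[1,[-6,0,-5],0],[1,[-6,0,-5],0]]' 6;  python3 -c "
from h import *
d=cam('wrist','w9.png');
i=cv2.imread('pics/w9.png')[60:300,220:400]; cv2.imwrite('pics/w9c.png',cv2.resize(i,None,fx=2.4,fy=2.4,interpolation=cv2.INTER_CUBIC))
print(tool()[0],robot.sense()['ft_force'],robot.sense()['grip_width'])"
```

```text
time: 11.95
tcp_pos: [0.5427, 0.05, 0.322]
orientation: [1.0, 0.003, 0.0, 0.0]
ft_force: [-0.4, 0.6, -0.8]
grip_width: 0.549
finger_force: 0.0
[0.54254554 0.04999087 0.3218193 ] [0.18713105 0.62058694 0.08795662] 0.6013682222471959
```

View pics/w9c.png

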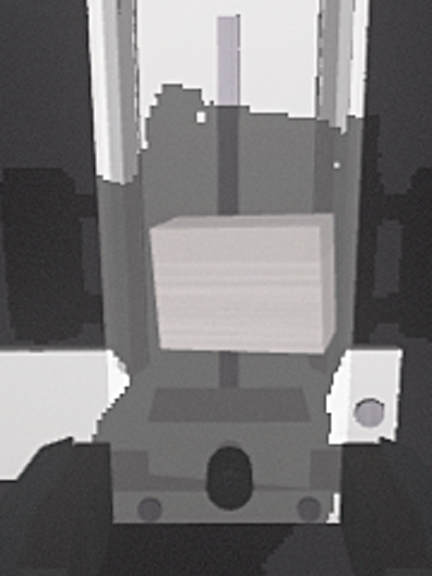

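```bash
python3 -c "
from h import *
d=cam('wrist')
print(tool()[0],robot.sense()['grip_width'],ang())
for P in [(283,154.5),(353.8,153.5),(287,205),(355,207)]: print(ray(d,*P,.036))
print(delta((ray(d,287,205,.036)+ray(d,355,207,.036))/2))
"
```

```text
[0.54236304 0.04998679 0.32173816] 0.6401027167108843 -89.70119217618566
[0.57645475 0.07771124 0.036     ]
[0.5776031  0.01833831 0.036     ]
[0.53191045 0.07524696 0.036     ]
[0.53037986 0.01528031 0.036     ]
[-1.12  0.46 28.57]
```

```bash
python3 -m handwheel '[[1,[-0.8,0,4],0],[1,[-0.8,0,8],0],[1,[-0.8,0,12],0],[1,[-0.8,0,12.9],0],[1,[-0.8,0,12.9],0],[1,[-0.8,0,12.9],0],[0,[-0.8,0,12.9],0],[0,[-0.8,0,12.9],0],[0,[-0.8,0,12.9],0],[0,[-0.8,0,12.9],0],[0,[-0.8,0,12.9],0],[0,[-0.8,0,12.9],0]]' 6; python3 -m handwheel '[[0,[0,0,0],0],[0,[0,0,0],0],[0,[0,0,0],0],[0,[0,0,-1],0],[0,[0,0,-3],0],[0,[0,0,-5],0],[0,[0,0,-6],0],[0,[0,0,-6],0]]'
cat >> h.py <<'E'
def tilt():
    d=cam('wrist'); g=cv2.GaussianBlur(cv2.cvtColor(d['img'],cv2.COLOR_RGB2GRAY),(3,3),0).astype(int)
    s=robot.sense(); print(np.round(s['tcp_pos'],4),np.round(s['ft_force'],1),round(s['grip_width'],3),s['time'])
    for c in (285,310,345): print(c,[(int(i),int(g[i-3,c]),int(g[i+4,c])) for i in range(110,300) if abs(g[i+1,c]-g[i-1,c])>14])
    for r in range(150,290,12): print(r,[int(i) for i in range(235,395) if abs(g[r,i+1]-g[r,i-1])>20])
E
python3 -c "
from h import *; tilt()"
```

```text
time: 13.05
tcp_pos: [0.5342, 0.0499, 0.1939]
orientation: [1.0, 0.003, 0.001, -0.0]
ft_force: [0.0, -1.2, 2.8]
grip_width: 0.681
finger_force: 6.0
time: 13.72
tcp_pos: [0.5345, 0.0501, 0.2552]
orientation: [1.0, 0.003, 0.002, -0.0]
ft_force: [0.2, 0.2, -1.9]
grip_width: 0.682
finger_force: 6.0
[0.5341 0.0502 0.254 ] [ 0.5  0.1 -2. ] 0.683 13.7667
285 [(175, 126, 207), (176, 126, 207), (177, 125, 206), (259, 214, 186), (260, 215, 187), (266, 186, 120), (267, 187, 120), (268, 188, 120)]
310 [(110, 212, 111), (111, 214, 110), (112, 214, 109), (175, 112, 208), (176, 113, 207), (177, 111, 206), (178, 113, 206), (260, 215, 186), (261, 216, 188), (266, 185, 120), (267, 186, 121), (268, 188, 121), (279, 118, 57), (280, 112, 56), (281, 108, 56), (282, 104, 57)]
345 [(116, 231, 141), (117, 232, 126), (118, 233, 129), (119, 223, 131), (120, 207, 130), (176, 125, 205), (177, 125, 204), (178, 124, 205), (260, 213, 185), (261, 214, 187), (267, 185, 121), (268, 187, 120), (269, 188, 120)]
150 [244, 245, 246, 247, 248, 249, 251, 252, 258, 259, 260, 263, 264, 310, 321, 384, 385, 386]
162 [245, 246, 247, 310, 321, 384, 385, 386]
174 [246, 247, 248, 310, 321, 383, 384, 385]
186 [247, 248, 249, 256, 257, 258, 371, 372, 373, 374, 382, 383, 384]
198 [248, 249, 250, 255, 256, 257, 372, 373, 374, 381, 382, 383]
210 [249, 250, 254, 255, 256, 373, 374, 375, 381, 382, 383]
222 [253, 254, 255, 373, 374, 375, 376]
234 [238, 239, 240, 252, 253, 254, 374, 375, 376]
246 [251, 252, 253, 375, 376, 377]
258 [250, 251, 252, 253, 375, 376, 377, 378]
270 [255, 256, 359, 360, 361, 362, 363, 368, 369, 371, 372, 373, 374]
282 [253, 254, 255, 307, 308, 309, 323, 324, 325, 373, 374]
```

```bash
cat >> h.py <<'E'
def edge(d,row,cl,cr,L=.06):
    k=L/(cr-cl)*d['fx']; c=np.array([((cl+cr)/2-d['cx'])/d['fx'],(row-d['cy'])/d['fy'],1])*k
    return np.round(rot(d)@c+np.array(d['xyz']),4)
E
python3 -c "
from h import *
d=cam('wrist'); a=edge(d,176,257.8,372.3);b=edge(d,260,251,377.2);print(a,b,np.degrees(np.arctan2(b[2]-a[2],a[0]-b[0])))"
python3 -m handwheel '[[0,[0.5,0,0],0],[0,[0.5,0,-2],0],[0,[0.5,0,-4],0],[0,[0.5,0,-4],0],[0,[0.5,0,-4],0],[0,[0.5,0,-4],0]]' 3; python3 -c "
from h import *; tilt()"
```

```text
[0.5735 0.0514 0.0719] [0.5388 0.0517 0.0989] 37.886413090306824
time: 14.32
tcp_pos: [0.5386, 0.0501, 0.292]
orientation: [1.0, 0.003, -0.001, 0.0]
ft_force: [-0.1, 0.2, -2.4]
grip_width: 0.681
finger_force: 3.0
[0.5385 0.0501 0.2918] [-0.7  0.  -1.5] 0.681 14.3667
285 [(184, 124, 199), (185, 124, 197), (186, 122, 197), (187, 122, 197), (274, 196, 118), (275, 196, 120), (276, 196, 120), (290, 116, 54), (291, 117, 54), (292, 119, 53)]
310 [(185, 114, 197), (186, 112, 197), (187, 111, 197), (273, 196, 61), (274, 195, 61), (275, 197, 61), (276, 197, 61), (285, 61, 121), (286, 60, 119), (287, 59, 99), (288, 65, 65), (290, 106, 56), (291, 118, 55), (292, 121, 54)]
345 [(110, 235, 129), (111, 235, 128), (112, 237, 128), (185, 123, 196), (186, 122, 196), (187, 121, 196), (274, 196, 119), (275, 196, 120), (276, 196, 119), (290, 119, 68), (291, 119, 68), (292, 119, 67)]
150 [254, 255, 256, 310, 319, 320, 374, 375, 376]
162 [254, 255, 256, 310, 320, 374, 375, 376]
174 [255, 256, 257, 310, 320, 373, 374, 375]
186 [256, 257, 258, 261, 262, 372, 373, 374]
198 [257, 258, 259, 260, 261, 368, 369, 370, 371, 372, 373, 374]
210 [257, 258, 259, 370, 371, 372, 390, 391, 393, 394]
222 [372, 393, 394]
234 [253, 254, 375, 376, 377, 384, 385, 386, 392, 393, 394]
246 [251, 252, 253, 254, 374, 375, 376, 377]
258 [251, 252, 253, 254, 375, 376, 377]
270 [255, 256, 257, 258, 371, 372, 373]
282 [254, 255, 274, 283, 284, 305, 306, 307, 324, 325, 326, 347, 348, 357, 358, 359, 360, 361, 362, 372, 373, 374, 375]
```

```bash
python3 -c "
from h import *
d=cam('wrist'); g=cv2.cvtColor(d['img'],cv2.COLOR_RGB2GRAY).astype(int)
for r in (190,194,200,206,240,250,256,262,266): print(r,[int(i) for i in range(245,385) if abs(g[r,i+1]-g[r,i-1])>14])
print(g[255:280,285])
a=edge(d,186,261.5,369.5);b=edge(d,274,251,377);print(a,b,np.degrees(np.arctan2(b[2]-a[2],a[0]-b[0])))"
```

```text
190 [249, 251, 256, 257, 258, 260, 261, 262, 367, 368, 369, 372, 373, 374]
194 [256, 257, 258, 260, 261, 368, 369, 370, 372, 373, 374]
200 [257, 258, 259, 260, 368, 369, 370, 371, 372, 373, 374]
206 [257, 258, 259, 369, 370, 371, 372, 373]
240 [249, 250, 251, 252, 253, 254, 374, 375]
250 [250, 251, 252, 253, 374, 375, 376, 377]
256 [250, 251, 252, 253, 375, 376, 377, 378]
262 [252, 253, 254, 255, 373, 374, 375, 376]
266 [253, 254, 255, 256, 372, 373, 374]
[207 196 193 193 196 199 201 200 195 191 196 197 199 200 196 197 196 194
 198 198 150  97 118 121 119]
[0.5696 0.0509 0.1014] [0.536  0.0515 0.1385] 47.83411101630655
```

```bash
python3 -m handwheel '[[0,[2,0,3],0],[0,[4,0,5.5],0],[0,[6.5,0,6.9],0],[0,[8.5,0,6.9],0],[0,[9.2,0,6.9],0],[0,[9.8,0,6.9],0],[0,[10.4,0,6.9],0],[0,[10.8,0,6.9],0],[0,[11.2,0,6.9],0],[0,[11.5,0,6.9],0],[0,[11.7,0,6.9],0],[0,[11.7,0,6.9],0]]' 4; python3 -c "
from h import *; tilt()"
```

```text
time: 15.42
tcp_pos: [0.656, 0.0506, 0.2245]
orientation: [1.0, 0.003, 0.0, -0.0]
ft_force: [-0.3, -0.4, -0.9]
grip_width: 0.68
finger_force: 4.0
[0.6559 0.0506 0.2244] [ 0.1 -0.2 -0.4] 0.677 15.4667
285 [(187, 53, 117), (188, 53, 117), (189, 54, 117), (237, 138, 214), (238, 138, 214), (239, 136, 213), (249, 213, 230), (286, 231, 137), (287, 232, 139), (288, 233, 140), (289, 231, 140)]
310 [(186, 53, 117), (187, 52, 116), (188, 50, 116), (189, 52, 117), (213, 118, 137), (237, 139, 214), (238, 138, 214), (239, 136, 213), (249, 212, 230), (285, 231, 115), (286, 231, 116), (287, 233, 116), (288, 230, 116)]
345 [(119, 68, 48), (120, 68, 48), (186, 53, 117), (187, 53, 117), (188, 51, 117), (189, 53, 117), (237, 137, 213), (238, 136, 213), (239, 136, 213), (249, 209, 230), (285, 230, 137), (286, 230, 139), (287, 231, 139), (288, 232, 139)]
150 []
162 []
174 []
186 []
198 [236, 237, 238, 391, 392, 393]
210 []
222 [248, 249, 263, 264, 365, 366, 381, 382]
234 [262]
246 [253, 254, 255, 373, 374, 375]
258 [252, 253, 254, 255, 373, 374, 375, 376]
270 [253, 254, 255, 256, 372, 373, 374, 375]
282 [253, 254, 255, 256, 372, 373, 374, 375]
```

```bash
python3 -c "
from h import *
d=cam('wrist'); g=cv2.cvtColor(d['img'],cv2.COLOR_RGB2GRAY).astype(int)
for r in (242,248,251,255,262,270,278,284): print(r,[int(i) for i in range(245,385) if abs(g[r,i+1]-g[r,i-1])>20])
a=edge(d,249,253.3,374.8);b=edge(d,287,254.5,373.5);print(a,b)
z=a[2]; print(ray(d,314,249,z),ray(d,314,287,z))"
python3 -m handwheel '[[0,[-0.7,0,0],0],[0,[-1.2,0,0],0],[0,[-1.2,0,0.5],0],[0,[-1.2,0,1.0],0],[0,[-1.2,0,1.3],0],[0,[-1.2,0,1.3],0]]' 4; python3 -c "
from h import *; tilt()"
```

```text
242 [255, 256, 371, 372, 373]
248 [252, 253, 254, 373, 374, 375, 376]
251 [251, 252, 253, 374, 375, 376]
255 [252, 253, 254, 374, 375, 376]
262 [252, 253, 254, 373, 374, 375]
270 [253, 254, 255, 373, 374, 375]
278 [253, 254, 255, 372, 373, 374]
284 [253, 254, 255, 256, 372, 373, 374, 375]
[0.6628 0.0521 0.0624] [0.643 0.052 0.065]
[0.66279408 0.05214974 0.0624    ] [0.64134726 0.05203871 0.0624    ]
time: 16.02
tcp_pos: [0.6443, 0.0505, 0.211]
orientation: [1.0, 0.003, 0.0, 0.0]
ft_force: [0.7, 0.5, -0.5]
grip_width: 0.681
finger_force: 4.0
[0.6442 0.0505 0.211 ] [ 0.7 -0.4 -1.2] 0.679 16.0667
285 [(174, 53, 116), (175, 53, 116), (176, 52, 116), (199, 118, 136), (226, 137, 210), (227, 137, 208), (228, 135, 208), (251, 213, 230), (290, 231, 136), (291, 232, 139), (292, 233, 139), (293, 231, 139)]
310 [(117, 69, 49), (174, 52, 117), (175, 51, 117), (176, 52, 116), (199, 117, 136), (226, 138, 209), (227, 136, 207), (228, 136, 209), (251, 212, 230), (288, 231, 108), (289, 231, 111), (290, 232, 111), (291, 234, 111)]
345 [(124, 68, 48), (125, 68, 48), (173, 53, 118), (174, 51, 117), (175, 50, 117), (176, 52, 117), (226, 137, 208), (227, 137, 207), (228, 135, 208), (251, 209, 229), (289, 230, 137), (290, 230, 139), (291, 232, 139), (292, 225, 139)]
150 []
162 []
174 []
186 []
198 []
210 [240, 241, 258, 259, 370, 371, 389, 390]
222 []
234 [235, 236, 257, 258, 259, 260, 368, 369, 370, 394]
246 [252, 253, 254, 255, 373, 374, 375, 376]
258 [250, 251, 252, 253, 375, 376, 377]
270 [251, 252, 253, 254, 374, 375, 376, 377]
282 [252, 253, 254, 255, 373, 374, 375, 376]
```

```bash
for k in 1; do python3 -m handwheel '[[0,[0,0,0.2],0],[0,[0,0,0.4],0],[0,[0,0,0.4],0]]' 4; python3 -m handwheel '[[0,[0,0,0.2],0],[0,[0,0,0.4],0],[0,[0,0,0.4],0]]' 4; done; python3 -c "
from h import *; tilt()
d=cam('wrist');a=edge(d,251,251.3,376.8);print(a)" | head -5
```

```text
time: 16.32
tcp_pos: [0.6444, 0.0505, 0.2075]
orientation: [1.0, 0.003, 0.001, 0.0]
ft_force: [0.7, -0.5, 3.0]
grip_width: 0.684
finger_force: 4.0
time: 16.57
tcp_pos: [0.6443, 0.0505, 0.2034]
orientation: [1.0, 0.003, 0.001, 0.0]
ft_force: [1.6, 0.6, 1.6]
grip_width: 0.68
finger_force: 4.0
[0.6443 0.0505 0.2034] [ 2.  -0.9  3.6] 0.676 16.6167
285 [(177, 51, 116), (178, 50, 116), (179, 51, 116), (232, 137, 210), (233, 137, 209), (234, 136, 209), (259, 212, 231)]
310 [(117, 68, 47), (118, 70, 47), (177, 52, 117), (178, 51, 117), (179, 52, 117), (232, 138, 210), (233, 138, 208), (234, 137, 209), (259, 212, 231), (298, 231, 112), (299, 231, 113)]
345 [(125, 68, 48), (126, 69, 48), (176, 51, 117), (177, 52, 117), (178, 51, 117), (179, 53, 117), (232, 138, 209), (233, 138, 207), (234, 135, 208), (259, 210, 230), (299, 230, 137)]
150 []
```

```bash
python3 -m handwheel '[[0,[0,0,0.1],0],[1,[0,0,0.1],0],[1,[0,0,0.1],0],[1,[0,0,0.1],0],[1,[0,0,0.1],0],[1,[0,0,0.1],0],[1,[0,0,0.1],0],[1,[0,0,0.1],0],[1,[0,0,0.1],0],[1,[0,0,-1],0],[1,[0,0,-2],0]]' 4; python3 -c "
from h import *; tilt()"
```

```text
time: 17.58
tcp_pos: [0.6438, 0.0505, 0.2237]
orientation: [1.0, 0.003, -0.0, 0.0]
ft_force: [-0.4, 0.2, 1.2]
grip_width: 0.994
finger_force: 0.0
[0.6449 0.0504 0.2263] [ 0.8 -0.1  1.7] 1.003 17.6333
285 [(168, 51, 114), (169, 50, 114), (170, 49, 114), (215, 134, 204), (216, 134, 204), (217, 133, 205), (239, 209, 227), (275, 228, 134), (276, 229, 135), (277, 231, 136), (278, 225, 136)]
310 [(114, 66, 46), (115, 67, 45), (168, 52, 114), (169, 50, 114), (170, 49, 114), (215, 135, 205), (216, 134, 205), (217, 133, 203), (239, 208, 228), (274, 228, 108), (275, 228, 111), (276, 230, 112), (277, 232, 111)]
345 [(118, 67, 47), (168, 51, 114), (169, 50, 114), (170, 50, 114), (215, 135, 204), (216, 134, 204), (217, 132, 202), (239, 206, 227), (274, 227, 135), (275, 227, 137), (276, 228, 138), (277, 229, 138)]
150 []
162 []
174 [235, 236, 393, 394]
186 []
198 [247, 248, 260, 261, 368, 369, 382, 383]
210 [246, 261, 368]
222 [238, 239, 240, 262, 263, 264, 363, 364, 365, 366, 390, 391, 392]
234 [239, 240, 241, 257, 258, 259, 368, 369, 370, 371, 389, 390, 391]
246 [240, 241, 242, 255, 256, 257, 370, 371, 372, 373, 388, 389, 390]
258 [241, 242, 243, 244, 246, 247, 248, 249, 256, 257, 258, 370, 371, 372, 381, 382, 383, 384, 387, 388, 389]
270 [241, 242, 243, 244, 247, 248, 249, 250, 256, 257, 258, 259, 369, 370, 371, 379, 380, 381, 386, 387, 388]
282 [242, 243, 244, 245, 247, 248, 249, 257, 258, 259, 267, 268, 269, 290, 291, 292, 293, 301, 302, 303, 309, 321, 325, 326, 327, 335, 336, 337, 358, 359, 360, 361, 368, 369, 370, 371, 376, 377, 378, 379, 380, 385, 386, 387, 388]
```

```bash
python3 -c "
from h import *
d=cam('wrist'); print(tool()[0],edge(d,239,256.5,371.5), edge(d,239,256.3,371.3)[2]); P=ray(d,314,239,.052);Q=ray(d,314,283.5,.052);print(P,Q,ray(d,314,169,.052), ray(d,256.5,246,.052),ray(d,371.5,246,.052))"
```

```text
[0.64499384 0.05035798 0.22576648] [0.6534 0.0519 0.0547] 0.0547
[0.65221753 0.05187269 0.052     ] [0.62537237 0.05173937 0.052     ] [0.68991762 0.05205993 0.052     ] [0.64798595 0.08259637 0.052     ] [0.64832301 0.02112647 0.052     ]
```

```bash
python3 -m handwheel '[[1,[-0.7,0,1.5],0],[1,[-0.7,0,2.8],0],[1,[-0.7,0,3],0],[1,[-0.7,0,3],0],[0,[-0.7,0,3],0],[0,[-0.7,0,3],0],[0,[-0.7,0,3],0],[0,[-0.7,0,3],0],[0,[-0.7,0,3],0],[0,[-0.7,0,3],0],[0,[-0.7,0,3],0]]' 30; python3 -m handwheel '[[0,[0,0,0],0],[0,[0,0,-0.1],0],[0,[0.3,0,-0.1],0],[0,[0.6,0,-0.1],0],[0,[0.9,0,-0.1],0],[0,[1.0,0,-0.1],0],[0,[1.0,0,0],0],[0,[1.0,0,0],0]]';python3 -c "
from h import *; tilt()" | head -1;  python3 -m handwheel '[[1,[0,0,0.1],0],[1,[0,0,0.1],0],[1,[0,0,0.1],0],[1,[0,0,0.1],0],[1,[0,0,0.1],0],[1,[0,0,0.1],0],[1,[0,0,0.1],0],[1,[0,0,0.1],0],[1,[0,0,-1],0],[1,[0,0,-3],0],[1,[0,0,-5],0],[1,[0,0,-5],0]]';  python3 -c "
from h import *; tilt()"
```

```text
time: 18.6
tcp_pos: [0.6372, 0.0505, 0.1936]
orientation: [1.0, 0.003, 0.0, -0.0]
ft_force: [-0.6, -0.6, 3.2]
grip_width: 0.683
finger_force: 30.0
time: 19.27
tcp_pos: [0.6475, 0.0505, 0.1937]
orientation: [1.0, 0.003, 0.001, -0.0]
ft_force: [0.3, -0.5, 1.8]
grip_width: 0.68
finger_force: 30.0
[0.6474 0.0505 0.1937] [ 0.9 -0.6  0.8] 0.678 19.3167
time: 20.32
tcp_pos: [0.6486, 0.0502, 0.2478]
orientation: [1.0, 0.002, 0.004, -0.0]
ft_force: [0.9, -0.7, 0.5]
grip_width: 1.007
finger_force: 0.0
[0.648  0.0504 0.2461] [-0.1  0.9 -0.2] 0.997 20.3667
285 [(171, 51, 111), (172, 51, 110), (173, 52, 111), (212, 130, 215), (213, 129, 224), (214, 128, 225), (215, 141, 223), (216, 173, 223), (248, 225, 130), (249, 225, 130), (250, 227, 131)]
310 [(114, 65, 45), (171, 50, 112), (172, 50, 111), (173, 51, 112), (211, 131, 204), (212, 130, 214), (213, 128, 224), (216, 191, 223), (248, 224, 106), (249, 225, 106), (250, 227, 107), (251, 220, 107)]
345 [(120, 63, 45), (170, 51, 112), (171, 49, 110), (172, 49, 110), (173, 51, 110), (190, 111, 129), (211, 131, 202), (212, 131, 214), (213, 130, 224), (216
[... 234 characters left out ...]
 237, 238, 239, 240, 241, 242, 390, 391, 392]
222 [246, 247, 248, 261, 262, 263, 363, 364, 365, 381, 382, 383]
234 [247, 248, 249, 262, 263, 264, 362, 363, 364, 365, 377, 378, 379, 380, 381, 382, 383]
246 [247, 248, 249, 250, 255, 256, 257, 258, 262, 263, 264, 265, 362, 363, 364, 374, 375, 376, 379, 380, 381, 382]
258 [248, 249, 250, 251, 254, 255, 256, 263, 264, 265, 271, 272, 273, 293, 294, 295, 296, 301, 302, 303, 309, 319, 320, 324, 325, 326, 331, 332, 333, 354, 355, 356, 361, 362, 363, 364, 373, 374, 375, 378, 379, 380, 381]
270 [249, 250, 251, 255, 256, 257, 309, 319, 320, 371, 372, 373, 378, 379, 380]
282 [249, 250, 251, 252, 254, 255, 256, 309, 319, 320, 368, 369, 370, 377, 378, 379]
```

```bash
python3 -m handwheel '[[1,[0,0,-3],0],[1,[0,0,-5.4],0],[1,[-2,4,-5.4],5],[1,[-4,8,-5.4],10.7],[1,[-6,12,-5.4],10.7],[1,[-8,16,-5.4],10.7],[1,[-10,20,-5.4],10.7],[1,[-12,24,-5.4],10.7],[1,[-13.4,28.1,-5.4],10.7],[1,[-13.4,28.1,-5.4],10.7],[1,[-13.4,28.1,-5.4],10.7],[1,[-13.4,28.1,-5.4],10.7]]'
cat >> h.py <<'E'
def look(c0=(0,0),zt=.048,name=None):
    d=cam('wrist',name); g=cv2.GaussianBlur(cv2.cvtColor(d['img'],cv2.COLOR_RGB2GRAY),(3,3),0).astype(int)
    p,M=tool(); print(np.round(p,4),round(ang(),2))
    for dy in (-18,0,18):
        print('along',dy,[(round(x*1000),) for x in []],end='')
        L=[]
        for x in np.arange(-30,50,1.):
            P=p+M@np.array([x,dy,0])/1000; P[2]=zt; u,v=proj(d,P); L.append(g[int(round(v)),int(round(u))] if 0<=v<400 else -1)
        print(' '.join(map(str,L)))
    for dx in (-8,0,8):
        L=[]
        for y in np.arange(-44,45,1.):
            P=p+M@np.array([dx,y,0])/1000; P[2]=zt; u,v=proj(d,P); L.append(g[int(round(v)),int(round(u))])
        print('across',dx,' '.join(map(str,L)))
E
python3 -c "
from h import *; look(name='L3.png')"
```

```text
time: 21.37
tcp_pos: [0.5136, -0.2324, 0.297]
orientation: [0.996, -0.092, -0.0, -0.0]
ft_force: [0.5, -0.3, 0.0]
grip_width: 1.0
finger_force: 0.0
[ 0.5145 -0.2306  0.2969] -100.4
along -18 []109 109 108 108 107 108 109 109 108 108 108 108 108 109 109 108 108 106 137 163 172 171 170 171 171 170 168 166 166 168 170 174 168 155 147 147 149 151 151 151 150 149 150 149 134 84 85 112 139 145 128 113 110 110 110 110 110 110 110 110 111 111 110 110 112 111 112 112 112 112 112 112 113 113 112 113 112 113 114 114
along 0 []111 111 112 112 111 111 111 110 111 111 111 111 111 110 110 111 110 108 125 156 173 172 169 169 169 169 167 166 166 168 172 175 174 164 147 147 148 150 152 151 152 151 151 148 126 78 74 94 154 150 141 123 108 109 110 110 110 109 109 110 111 111 111 111 112 112 112 112 112 112 112 112 112 112 112 113 112 112 113 113
along 18 []220 220 220 221 220 220 220 221 221 221 221 221 221 222 222 223 224 220 202 186 177 173 169 168 169 170 168 167 167 168 170 172 174 171 148 145 146 149 153 151 151 150 149 152 144 85 77 80 135 150 145 116 110 110 109 110 110 110 110 109 110 110 110 11
[... 461 characters left out ...]
107 107 107 106 107 107 108 107 106 115 146 170 173 172 172 174 173 172 172 172 172 170 171 171 171 170 171 171 171 171 171 170 170 173 173 173 173 172 172 172 171 171 171 171 172 172 172 172 171 171 171 171 171 171 171 171 171 170 169 169 169 169 169 169 169 169 169 170 169 173 189 193 128 140 156 156 167 194 214 201 158 141 159 155
across 8 108 108 107 107 107 107 108 109 109 108 108 108 107 106 112 162 172 173 169 157 145 142 143 145 150 151 151 152 153 153 149 148 144 159 171 174 174 171 159 142 144 147 150 151 152 153 152 151 150 145 143 142 163 173 174 173 169 156 144 147 150 152 153 153 152 151 150 144 142 142 156 168 173 174 173 159 112 109 110 110 110 111 110 111 111 111 111 111 110
```

```bash
python3 -m handwheel '[[1,[-0.4,0.1,4],0],[1,[-0.4,0.1,8],0],[1,[-0.4,0.1,10.7],0],[1,[-0.4,0.1,10.7],0],[1,[-0.4,0.1,10.7],0],[0,[-0.4,0.1,10.7],0],[0,[-0.4,0.1,10.7],0],[0,[-0.4,0.1,10.7],0],[0,[-0.4,0.1,10.7],0],[0,[-0.4,0.1,10.7],0],[0,[-0.4,0.1,10.7],0],[0,[-0.4,0.1,10.7],0]]' 40; python3 -m handwheel '[[0,[0,0,-2],0],[0,[0,0,-6],0],[0,[0,0,-10.7],0],[0,[0.7,-4,-10.7],-5],[0,[1.5,-8,-10.7],-10.7],[0,[2.2,-12,-10.7],-10.7],[0,[3,-16,-10.7],-10.7],[0,[3.7,-20,-10.7],-10.7],[0,[4.4,-24,-10.7],-10.7],[0,[5.1,-27.5,-10.7],-10.7],[0,[5.5,-29.7,-10.7],-10.7],[0,[5.5,-29.7,-10.7],-10.7]]'; python3 -m handwheel '[[0,[0,0,0],0],[0,[0,0,0],0],[0,[0,0,0],0],[0,[0,0,0],0]]'; python3 -c "
from h import *; s=robot.sense(); print(tool()[0],ang(),s['ft_force'],s['grip_width'])"
```

```text
time: 22.42
tcp_pos: [0.5107, -0.2317, 0.1915]
orientation: [0.996, -0.091, 0.001, 0.0]
ft_force: [-0.4, -0.1, 7.6]
grip_width: 0.676
finger_force: 39.9
time: 23.42
tcp_pos: [0.6191, 0.0588, 0.2967]
orientation: [1.0, 0.008, 0.001, -0.003]
ft_force: [-0.1, 1.0, -2.0]
grip_width: 0.678
finger_force: 39.9
time: 23.75
tcp_pos: [0.6176, 0.0488, 0.2974]
orientation: [1.0, 0.001, -0.0, 0.0]
ft_force: [0.4, 0.6, -1.3]
grip_width: 0.682
finger_force: 39.9
[0.61761895 0.04881294 0.29736734] -89.86395878960684 [ 0.39436513  0.60315721 -1.25183414] 0.6819406165515355
```

```bash
python3 -m handwheel '[[0,[0,-0.17,4],0],[0,[0,-0.17,7],0],[0,[0,-0.17,9],0],[0,[0,-0.17,9.8],0],[0,[0,-0.17,10.3],0],[0,[0,-0.17,10.3],0],[0,[0,-0.17,10.3],0],[0,[0,-0.17,10.3],0]]'; python3 -c "
from h import *; s=robot.sense(); print(tool()[0],ang(),s['ft_force'],s['grip_width'])";python3 -m handwheel '[[1,[0,0,0],0],[1,[0,0,0],0],[1,[0,0,0],0],[1,[0,0,0],0],[1,[0,0,0],0],[1,[0,0,0],0],[1,[0,0,0],0],[1,[0,0,0],0],[1,[0,0,-1],0],[1,[0,0,-4],0],[1,[0,0,-8],0],[1,[0,0,-10],0]]'; python3 -c "
from h import *; look(zt=.052)"
```

```text
time: 24.42
tcp_pos: [0.6186, 0.0519, 0.1953]
orientation: [1.0, 0.002, 0.001, 0.0]
ft_force: [-0.4, -0.1, -0.5]
grip_width: 0.681
finger_force: 40.0
[0.61858622 0.05188283 0.19527956] -89.74202383248088 [-0.43071332 -0.144009   -0.4604853 ] 0.6810241567796314
time: 25.42
tcp_pos: [0.6189, 0.0521, 0.2984]
orientation: [1.0, 0.002, 0.002, 0.0]
ft_force: [0.6, -0.4, -0.1]
grip_width: 1.001
finger_force: 0.0
[0.62   0.052  0.3014] -89.73
along -18 []121 121 121 121 121 121 121 121 121 122 121 122 121 121 121 121 121 122 121 118 157 192 205 205 202 203 203 203 200 199 199 201 206 209 210 203 177 174 176 180 182 182 182 180 182 179 115 93 89 140 174 196 214 213 214 213 213 214 216 217 218 215 213 212 215 216 217 216 215 212 213 212 199 189 142 121 121 121 121 121
along 0 []94 94 94 95 94 94 93 93 92 92 93 94 93 94 94 94 94 95 95 93 118 175 207 206 201 201 202 202 201 199 198 199 205 208 209 202 175 173 175 179 181 180 180 179 179 182 135 101 89 141 174 192 212 212 212 213 213 214 217 217 217 215 212 210 214 216 217 216 215 213 212 212 199 188 145 123 121 121 121 121
along 18 []120 121 121
[... 689 characters left out ...]
128 151 142 115 115 115 114 113 107 165 197 201 200 200 200 200 199 198 199 199 199 199 199 199 200 200 199 199 199 199 199 198 198 198 198 198 198 198 199 199 199 198 198 198 198 199 199 199 199 199 199 199 198 198 198 198 198 198 198 198 198 197 197 198 198 198 198 199 202 195 125 108 107 107 107 110 115 115 115 115 115 128 168 132 85 55
across 8 53 56 80 109 121 119 118 116 115 115 111 112 141 206 207 205 205 202 191 174 172 173 175 176 177 177 176 174 175 180 192 205 205 205 205 206 203 181 174 173 174 175 176 176 175 173 173 174 192 202 205 204 204 204 202 194 182 172 173 174 175 175 175 172 171 171 182 192 200 201 202 203 183 141 111 107 107 108 112 115 115 115 116 118 120 122 83 56 48
```

```bash
python3 -m handwheel '[[1,[-2,3,0],4],[1,[-4,6,0],8.3],[1,[-6,9.5,0],8.3],[1,[-8,13,0],8.3],[1,[-10,16.5,0],8.3],[1,[-12.5,20,0],8.3],[1,[-15,23.5,0],8.3],[1,[-17,27,0],8.3],[1,[-18.9,29.5,0],8.3],[1,[-18.9,29.5,0],8.3],[1,[-18.9,29.5,0],8.3],[1,[-18.9,29.5,0],8.3]]'; python3 -c "
from h import *; look(name='L2.png')"
```

```text
time: 26.47
tcp_pos: [0.431, -0.2432, 0.2945]
orientation: [0.998, -0.07, 0.0, -0.0]
ft_force: [-0.3, -0.3, 0.2]
grip_width: 0.999
finger_force: 0.0
[ 0.4315 -0.2424  0.2944] -97.88
along -18 []110 110 109 109 109 109 109 110 110 109 108 109 110 110 110 110 109 108 129 161 176 175 173 173 173 173 171 170 170 171 176 179 176 165 149 150 151 154 155 154 153 152 152 153 139 114 92 115 142 152 148 116 111 112 112 112 111 112 112 113 113 112 113 114 113 114 113 113 114 115 115 115 116 115 114 117 116 116 116 116
along 0 []221 223 211 180 162 136 110 106 111 112 111 112 112 111 112 111 111 113 137 165 176 174 173 173 173 173 170 169 170 172 177 180 177 165 149 149 150 155 155 155 155 153 154 154 105 82 76 125 148 153 126 112 111 112 112 112 112 113 114 113 113 112 114 114 113 113 113 113 114 114 115 114 115 114 114 115 115 116 116 116
along 18 []221 221 221 221 222 222 222 222 222 222 223 223 224 223 223 223 223 220 200 181 175 173 171 172 173 173 170 169 170 171 176 178 175 151 148 149 151 155 154 153 153 152 155 147 90 81 78 136 154 149 122 112 111 113 112 112 113 113 113 113 113 113 112
[... 464 characters left out ...]
109 109 110 110 109 109 110 110 111 109 146 171 177 176 176 176 176 177 177 176 176 176 176 176 175 176 176 176 176 177 176 176 177 176 176 176 176 177 177 177 177 177 177 177 177 177 176 177 177 177 177 177 177 176 176 177 177 176 177 176 175 175 176 175 174 175 175 175 175 174 180 212 215 215 216 226 233 192 164 158 171 186 161 121
across 8 110 110 110 111 111 110 110 110 111 111 111 111 111 110 109 121 155 180 179 180 160 149 145 147 150 154 155 156 155 155 154 151 147 145 169 178 179 179 173 158 145 148 151 154 155 156 155 156 155 151 148 144 151 166 176 176 177 171 147 149 152 154 154 154 155 155 153 151 148 145 145 151 174 175 175 165 136 115 113 113 113 113 113 113 113 113 113 112 112
```

```bash
python3 -m handwheel '[[1,[-0.4,0.1,4],0],[1,[-0.4,0.1,8],0],[1,[-0.4,0.1,10.4],0],[1,[-0.4,0.1,10.4],0],[1,[-0.4,0.1,10.4],0],[0,[-0.4,0.1,10.4],0],[0,[-0.4,0.1,10.4],0],[0,[-0.4,0.1,10.4],0],[0,[-0.4,0.1,10.4],0],[0,[-0.4,0.1,10.4],0],[0,[-0.4,0.1,10.4],0],[0,[-0.4,0.1,10.4],0]]' 40; python3 -m handwheel '[[0,[0,0,-2],0],[0,[0,0,-6],0],[0,[0,0,-10.7],0],[0,[1.4,-3.7,-10.7],-4],[0,[2.8,-7.4,-10.7],-8.2],[0,[4.2,-11,-10.7],-8.2],[0,[5.6,-14.7,-10.7],-8.2],[0,[7,-18.4,-10.7],-8.2],[0,[8.4,-22,-10.7],-8.2],[0,[9.8,-25.8,-10.7],-8.2],[0,[11,-29,-10.7],-8.2],[0,[11.9,-31.3,-10.7],-8.2]]'; python3 -m handwheel '[[0,[0,0,0],0],[0,[0,0,0],0],[0,[0,0,0],0],[0,[0,0,0],0]]'; python3 -c "
from h import *; s=robot.sense(); print(tool()[0],ang(),s['ft_force'],s['grip_width'])"
```

```text
time: 27.52
tcp_pos: [0.4268, -0.2442, 0.1913]
orientation: [0.998, -0.07, 0.001, 0.0]
ft_force: [-0.4, 0.5, 8.5]
grip_width: 0.673
finger_force: 40.0
time: 28.52
tcp_pos: [0.5886, 0.054, 0.2972]
orientation: [1.0, 0.004, 0.0, -0.001]
ft_force: [0.0, -0.5, -2.0]
grip_width: 0.678
finger_force: 40.0
time: 28.85
tcp_pos: [0.5871, 0.0476, 0.2973]
orientation: [1.0, 0.0, -0.001, 0.001]
ft_force: [-1.4, 0.3, -1.2]
grip_width: 0.673
finger_force: 40.0
[0.58711046 0.047554   0.29729584] -89.95387210429 [-1.42601922  0.25668792 -1.21050006] 0.6726047672869715
```

```bash
python3 -m handwheel '[[0,[0.05,-0.22,3],0],[0,[0.05,-0.22,5],0],[0,[0.05,-0.22,6],0],[0,[0.05,-0.22,6],0],[0,[0.05,-0.22,6],0],[0,[0.05,-0.22,6],0]]'; python3 -c "
from h import *; s=robot.sense(); print(tool()[0],ang(),s['ft_force'],s['grip_width'])"
```

```text
time: 29.35
tcp_pos: [0.5888, 0.0509, 0.2383]
orientation: [1.0, 0.001, 0.001, 0.0]
ft_force: [0.4, 0.3, -1.0]
grip_width: 0.675
finger_force: 40.0
[0.58879584 0.05089365 0.23832871] -89.8629965141516 [ 0.38526643  0.26705854 -0.99688021] 0.6746773374633445
```

```bash
python3 -m handwheel '[[0,[-0.15,0,1.5],0],[0,[-0.15,0,3],0],[0,[-0.15,0,3.9],0],[0,[-0.15,0,4.3],0],[0,[-0.15,0,4.3],0],[0,[-0.15,0,4.3],0],[0,[-0.15,0,4.3],0]]'; python3 -c "
from h import *; s=robot.sense(); print(tool()[0],ang(),s['ft_force'],s['grip_width'])";python3 -m handwheel '[[1,[0,0,0],0],[1,[0,0,0],0],[1,[0,0,0],0],[1,[0,0,0],0],[1,[0,0,0],0],[1,[0,0,0],0],[1,[0,0,0],0],[1,[0,0,0],0],[1,[0,0,-1],0],[1,[0,0,-4],0],[1,[0,0,-8],0],[1,[0,0,-10],0]]'; python3 -c "
from h import *; look(zt=.052)"
```

```text
time: 29.93
tcp_pos: [0.5873, 0.0515, 0.1953]
orientation: [1.0, 0.002, 0.001, 0.0]
ft_force: [-1.2, 0.3, 4.2]
grip_width: 0.677
finger_force: 40.0
[0.58731874 0.05146929 0.19529849] -89.8056193571454 [-1.21226516  0.32677691  4.23225006] 0.6766363972853278
time: 30.93
tcp_pos: [0.5876, 0.0513, 0.2982]
orientation: [1.0, 0.001, 0.002, -0.0]
ft_force: [0.8, -1.1, -0.0]
grip_width: 1.001
finger_force: 0.0
[0.5887 0.0512 0.301 ] -89.84
along -18 []120 120 121 121 121 120 120 121 121 122 121 121 122 123 123 123 123 123 122 121 149 184 200 205 202 201 202 204 201 200 199 198 204 207 210 209 184 176 174 178 180 181 181 179 179 183 141 106 94 116 163 184 197 206 208 206 205 205 207 206 205 202 203 204 209 212 211 199 184 179 182 182 183 182 125 103 106 134 172 166
along 0 []94 94 94 94 94 94 95 95 95 95 96 95 96 96 96 96 96 96 95 94 111 163 200 206 200 200 201 202 201 200 198 199 202 206 209 206 179 173 174 178 181 182 181 179 179 180 151 117 96 121 164 180 190 204 209 205 204 204 207 207 205 203 202 203 208 212 209 193 180 179 182 182 183 185 149 118 109 141 174 162
along 18 []121 121 121 
[... 689 characters left out ...]
52 146 123 115 114 114 114 110 112 180 200 200 199 199 199 199 199 199 199 199 199 199 199 199 198 198 199 198 199 199 199 198 198 199 198 198 198 198 198 198 199 198 199 199 198 198 198 198 198 198 198 198 198 198 198 198 198 199 198 197 197 197 197 197 198 198 198 198 201 188 113 106 108 108 109 112 116 115 115 115 121 143 157 112 71 52
across 8 53 67 101 122 120 118 117 115 116 116 107 117 160 205 203 203 204 202 194 177 174 173 175 175 175 175 174 173 179 190 201 205 204 204 204 205 203 182 176 173 174 176 176 176 174 172 174 179 199 204 205 203 204 204 201 191 180 173 173 174 175 175 174 172 171 171 184 195 201 201 201 203 165 126 108 108 108 110 114 115 116 117 118 120 124 121 67 52 51
```

```bash
python3 -m handwheel '[[1,[-1,4,0],4],[1,[-2,8,0],8.4],[1,[-4,12,0],8.4],[1,[-5.5,15.5,0],8.4],[1,[-7,19,0],8.4],[1,[-8.5,22.5,0],8.4],[1,[-10,26,0],8.4],[1,[-11.5,29.5,0],8.4],[1,[-12.5,33,0],8.4],[1,[-13.5,36.5,0],8.4],[1,[-14,40,0],8.4],[1,[-14.4,43.6,0],8.4]]';python3 -m handwheel '[[1,[0,0,0],0],[1,[0,0,0],0],[1,[0,0,0],0],[1,[0,0,0],0]]'; python3 -c "
from h import *; look(name='L1.png')"
```

```text
time: 31.98
tcp_pos: [0.4431, -0.3865, 0.2948]
orientation: [0.997, -0.072, -0.0, -0.0]
ft_force: [1.0, 0.1, 0.3]
grip_width: 1.002
finger_force: 0.0
time: 32.32
tcp_pos: [0.445, -0.3831, 0.2942]
orientation: [0.998, -0.07, -0.0, -0.001]
ft_force: [0.3, 0.1, -0.7]
grip_width: 1.005
finger_force: 0.0
[ 0.4451 -0.383   0.2942] -98.04
along -18 []210 157 115 112 112 112 112 111 112 112 112 109 117 176 182 180 178 179 185 185 184 181 179 182 185 186 188 187 186 184 184 182 181 182 174 163 157 157 158 156 157 155 154 154 153 152 152 153 155 154 153 142 124 114 113 114 114 113 113 114 114 114 114 114 114 115 115 115 115 116 116 115 116 116 116 117 117 118 118 117
along 0 []222 222 222 223 223 223 223 223 224 224 225 224 210 183 182 182 183 185 187 185 183 181 184 186 188 188 186 185 184 185 182 181 182 183 166 158 157 158 158 158 157 158 157 156 157 150 134 120 146 154 152 123 114 113 114 115 114 114 114 114 114 115 115 115 115 114 114 115 115 115 116 116 116 117 117 116 117 116 116 117
along 18 []223 223 223 224 224 224 224 224 225 226 223 209 190 182 182 184 187 189 187 185 183 183 187 1
[... 619 characters left out ...]
111 112 112 111 112 111 111 113 112 111 111 109 118 176 184 184 183 183 183 184 184 184 184 184 183 183 183 183 183 183 183 183 183 183 183 183 183 183 182 182 184 184 184 183 184 183 184 185 184 183 184 184 184 183 184 185 185 184 185 186 186 186 187 186 185 185 186 186 185 186 186 185 187 221 234 226 167 159 160 198 215 219 162 121
across 8 112 113 112 112 112 113 112 113 113 113 112 112 112 113 112 112 110 119 148 184 183 184 177 164 154 157 158 157 158 159 158 158 159 158 157 155 169 182 186 185 184 174 155 156 158 158 159 160 160 160 160 159 158 157 155 166 180 185 185 172 161 157 159 159 161 162 162 161 159 159 158 155 153 152 171 176 176 173 153 127 112 113 114 114 114 114 113 113 114
```

```bash
python3 -m handwheel '[[1,[-0.4,0.3,4],0],[1,[-0.4,0.3,8],0],[1,[-0.4,0.3,10.4],0],[1,[-0.4,0.3,10.4],0],[1,[-0.4,0.3,10.4],0],[0,[-0.4,0.3,10.4],0],[0,[-0.4,0.3,10.4],0],[0,[-0.4,0.3,10.4],0],[0,[-0.4,0.3,10.4],0],[0,[-0.4,0.3,10.4],0],[0,[-0.4,0.3,10.4],0],[0,[-0.4,0.3,10.4],0]]' 40; python3 -m handwheel '[[0,[0,0,-2],0],[0,[0,0,-6],0],[0,[0,0,-10.7],0],[0,[0.5,-4,-10.7],-4],[0,[1,-8,-10.7],-8.2],[0,[1.5,-12,-10.7],-8.2],[0,[2,-16,-10.7],-8.2],[0,[2.5,-20,-10.7],-8.2],[0,[3,-24,-10.7],-8.2],[0,[3.5,-28,-10.7],-8.2],[0,[4,-32,-10.7],-8.2],[0,[4.5,-36,-10.7],-8.2]]'; python3 -m handwheel '[[0,[0.5,-4,0],0],[0,[0.9,-7.5,0],0],[0,[0.9,-8.9,0],0],[0,[0.9,-8.9,0],0],[0,[0.9,-8.9,0],0],[0,[0.9,-8.9,0],0],[0,[0.9,-8.9,0],0]]'; python3 -c "
from h import *; s=robot.sense(); print(tool()[0],ang(),s['ft_force'],s['grip_width'])"
```

```text
time: 33.37
tcp_pos: [0.4404, -0.3875, 0.1915]
orientation: [0.997, -0.071, 0.001, 0.0]
ft_force: [-0.8, 0.9, 6.3]
grip_width: 0.679
finger_force: 39.7
time: 34.37
tcp_pos: [0.5359, -0.0354, 0.2974]
orientation: [1.0, -0.0, -0.0, -0.0]
ft_force: [1.5, -0.2, -1.8]
grip_width: 0.681
finger_force: 39.7
time: 34.95
tcp_pos: [0.5447, 0.0494, 0.2974]
orientation: [1.0, -0.002, 0.0, 0.001]
ft_force: [0.0, 0.2, -1.5]
grip_width: 0.681
finger_force: 39.7
[0.54471494 0.04944039 0.29740797] -90.18922130736303 [ 0.01883944  0.15996005 -1.51329566] 0.6808612171782373
```

```bash
python3 -m handwheel '[[0,[0.6,-0.1,0],-0.4],[0,[1.2,-0.12,3],-0.4],[0,[1.2,-0.12,5],-0.4],[0,[1.2,-0.12,6],-0.4],[0,[1.2,-0.12,6],-0.4],[0,[1.2,-0.12,6],-0.4],[0,[1.2,-0.12,6],-0.4]]'; python3 -c "
from h import *; s=robot.sense(); print(tool()[0],ang(),s['ft_force'],s['grip_width'])"
```

```text
time: 35.53
tcp_pos: [0.5573, 0.0523, 0.2382]
orientation: [1.0, 0.003, 0.001, 0.0]
ft_force: [0.3, -0.5, -1.5]
grip_width: 0.679
finger_force: 39.7
[0.55732978 0.05233523 0.23817479] -89.63620236701358 [ 0.34549558 -0.53846597 -1.51972881] 0.679078760513412
```

```bash
python3 -m handwheel '[[0,[-0.05,0.08,1.5],0],[0,[-0.05,0.08,3],0],[0,[-0.05,0.08,3.9],0],[0,[-0.05,0.08,4.25],0],[0,[-0.05,0.08,4.25],0],[0,[-0.05,0.08,4.25],0],[0,[-0.05,0.08,4.25],0]]'; python3 -c "
from h import *; s=robot.sense(); print(tool()[0],ang(),s['ft_force'],s['grip_width'])";python3 -m handwheel '[[1,[0,0,0],0],[1,[0,0,0],0],[1,[0,0,0],0],[1,[0,0,0],0],[1,[0,0,0],0],[1,[0,0,0],0],[1,[0,0,0],0],[1,[0,0,0],0],[1,[0,0,-1],0],[1,[0,0,-4],0],[1,[0,0,-8],0],[1,[0,0,-10],0]]'; python3 -c "
from h import *; look(zt=.052)"
```

```text
time: 36.12
tcp_pos: [0.5568, 0.0512, 0.1954]
orientation: [1.0, 0.003, 0.001, 0.001]
ft_force: [1.6, -5.1, -2.3]
grip_width: 0.682
finger_force: 39.7
[0.55675358 0.0512486  0.19539099] -89.63601326392225 [ 1.58038937 -5.06364393 -2.25045362] 0.6822250313911535
time: 37.12
tcp_pos: [0.557, 0.0517, 0.2985]
orientation: [1.0, 0.003, 0.002, -0.0]
ft_force: [0.8, -0.4, 0.6]
grip_width: 1.001
finger_force: 0.0
[0.558  0.0516 0.3011] -89.64
along -18 []110 110 110 111 111 112 112 111 111 111 112 112 112 110 120 187 194 192 191 195 198 198 196 193 191 194 197 199 200 199 197 197 196 195 194 189 177 170 171 171 171 171 171 172 172 172 152 113 89 96 129 157 173 186 192 192 191 190 191 192 190 188 187 192 194 198 197 184 171 169 171 171 171 174 130 105 97 118 176 153
along 0 []89 88 88 88 89 90 90 89 88 89 90 89 88 89 119 198 196 194 195 199 200 199 198 195 194 197 200 201 200 199 198 197 196 196 197 182 172 171 172 172 171 171 174 174 174 167 137 103 88 111 153 168 176 189 193 190 189 190 192 191 190 189 189 194 196 199 189 175 168 171 172 173 174 171 119 104 115 148 154 129
along 18 []110 11
[... 688 characters left out ...]
56 141 154 132 109 109 108 107 107 102 140 181 199 199 199 198 199 199 198 199 198 199 198 198 197 198 198 198 198 198 198 198 197 198 198 197 197 197 198 198 197 197 198 198 197 197 197 198 197 197 197 197 197 196 196 197 197 197 197 198 197 197 197 197 197 198 198 197 197 198 198 135 104 98 100 100 102 108 108 108 108 109 112 130 112 81 52
across 8 51 51 69 98 113 110 110 108 108 108 106 99 107 182 194 194 193 193 193 180 172 168 170 171 172 171 171 171 171 176 184 195 195 195 195 195 196 186 176 170 171 172 172 172 172 171 170 169 181 190 195 196 196 196 197 193 182 169 170 172 173 172 172 172 171 169 169 174 185 198 197 197 192 160 120 100 101 100 104 106 107 107 108 110 112 115 83 57 50
```

Run:
```python
from h import *
d=cam('scene','s10.png'); g=cv2.cvtColor(d['img'],cv2.COLOR_RGB2GRAY)
m=(g>110).astype(np.uint8); m[:,:360]=0;m[:125]=0;m[235:]=0;m[:,500:]=0
for c in cv2.findContours(m,cv2.RETR_EXTERNAL,cv2.CHAIN_APPROX_NONE)[0]:
    a=cv2.contourArea(c)
    if a<100: continue
    print(a,cv2.approxPolyDP(c,1.8,True)[:,0].tolist())
m=g>205;
n,l,st,ce=cv2.connectedComponentsWithStats((m[:,:]&(cv2.inRange(g,206,255)>0)).astype(np.uint8))
for i in range(1,n):
    if st[i,4]>80 and st[i,0]>360 and 125<st[i,1]<235: print(st[i],ce[i],ray(d,*ce[i],.044))
print(delta((.52,.43,.3)))
```

```text
860.5 [[437, 189], [415, 196], [413, 208], [424, 224], [444, 218], [449, 205]]
188.0 [[367, 181], [360, 182], [360, 200], [371, 199], [374, 196]]
497.5 [[478, 163], [457, 169], [454, 181], [458, 187], [478, 183], [484, 170]]
753.0 [[428, 151], [424, 143], [376, 147], [373, 159], [426, 159]]
[374 144  54  16 740] [401.59864865 152.36756757] [0.42234874 0.28372516 0.044     ]
[457 163  27  14 232] [470.3362069  169.81896552] [0.52512593 0.42687324 0.044     ]
[415 189  34  25 518] [431.62934363 201.21621622] [0.5993163  0.29300629 0.044     ]
[377 231  27  38 329] [387.61702128 254.93009119] [0.71820293 0.14419087 0.044     ]
[ -3.52 -37.84  -0.12]
```

Run:
```python
from h import *
d=cam('scene')
print(seg(d,(457,169),(478,163),.044),seg(d,(463,176),(484,170),.044),seg(d,(458,187),(478,183),0))
print(ang(),delta((.525,.427,.3)))
```

```text
(array([0.51080275, 0.42630236, 0.044     ]), np.float64(96.71825160398961), np.float64(60.82740940237042)) (array([0.53731748, 0.4295755 , 0.044     ]), np.float64(96.41610999653072), np.float64(59.89706430028313)) (array([0.53570615, 0.42665783, 0.        ]), np.float64(90.64161039242242), np.float64(55.40713888232561))
-89.5965191778513 [ -2.92 -37.52  -0.31]
```

```bash
python3 -m handwheel '[[1,[0,-4,0],-5.6],[1,[-0.5,-8,0],-5.6],[1,[-1,-12,0],-5.6],[1,[-1.3,-16,0],-5.6],[1,[-1.7,-20,0],-5.6],[1,[-2,-24,0],-5.6],[1,[-2.5,-28,0],-5.6],[1,[-3,-32,0],-5.6],[1,[-3.1,-36,0],-5.6],[1,[-3.1,-37.5,0],-5.6],[1,[-3.1,-37.5,0],-5.6],[1,[-3.1,-37.5,0],-5.6]]'; python3 -m handwheel '[[1,[0,0,0],0],[1,[0,0,0],0]]'; python3 -c "
from h import *; look(zt=.044,name='thin.png')"
```

```text
time: 38.27
tcp_pos: [0.5218, 0.4271, 0.293]
orientation: [0.999, 0.053, -0.001, 0.001]
ft_force: [0.6, -1.0, -0.3]
grip_width: 0.998
finger_force: 0.0
time: 38.43
tcp_pos: [0.5235, 0.4242, 0.2944]
orientation: [0.999, 0.051, -0.0, 0.001]
ft_force: [-0.7, -0.2, 0.4]
grip_width: 1.007
finger_force: 0.0
[0.5235 0.4244 0.2946] -84.19
along -18 []75 75 76 76 75 75 77 77 76 76 75 75 76 77 76 74 116 192 230 230 226 226 226 227 229 229 229 230 230 229 228 227 228 230 232 231 231 229 229 229 229 230 230 230 216 207 205 205 203 203 206 210 210 208 113 62 53 58 56 56 56 56 56 55 55 55 55 54 55 55 55 54 54 53 52 52 52 51 51 53
along 0 []57 57 58 58 59 60 60 59 59 59 61 61 61 61 58 86 179 231 231 228 226 226 226 228 229 229 231 232 231 228 228 229 230 232 231 230 229 228 228 229 229 229 229 226 207 205 207 207 204 206 208 209 213 192 65 53 56 58 57 57 57 56 57 55 55 56 56 56 55 54 54 55 54 53 53 53 53 52 51 51
along 18 []56 58 57 57 56 55 56 57 56 57 58 58 58 58 51 150 217 232 229 228 227 227 228 230 230 231 232 231 230 227 227 229 231 231 229 228 228 228 228 229 229 228 226 219 204 205 206 205 
[... 413 characters left out ...]
55 55 54 52 52 53 53 52 52
across 0 55 55 56 55 57 66 72 72 70 74 193 229 230 229 229 229 229 228 229 229 228 229 229 229 229 228 228 229 228 228 228 228 228 228 228 228 228 228 228 229 229 229 228 228 228 228 228 228 228 228 228 228 228 228 228 228 228 228 228 228 228 227 227 228 228 228 228 229 230 217 148 74 55 57 57 55 55 55 57 56 54 54 55 54 54 54 52 52 52
across 8 55 56 56 56 56 57 57 57 53 59 113 193 232 230 230 230 229 229 230 230 230 229 229 229 229 229 229 229 229 229 229 229 229 229 229 229 229 229 229 228 229 228 228 228 228 229 229 229 228 227 228 228 228 228 228 228 228 229 228 228 228 228 228 228 228 228 229 229 230 228 194 62 51 55 57 56 55 55 55 54 53 53 54 54 53 53 53 53 53
```

```bash
python3 -m handwheel '[[1,[0,-0.4,4],2],[1,[0,-0.4,8],2],[1,[0,-0.4,10.8],2],[1,[0,-0.4,10.8],2],[1,[0,-0.4,10.8],2],[0,[0,-0.4,10.8],2],[0,[0,-0.4,10.8],2],[0,[0,-0.4,10.8],2],[0,[0,-0.4,10.8],2],[0,[0,-0.4,10.8],2],[0,[0,-0.4,10.8],2],[0,[0,-0.4,10.8],2]]' 40; python3 -m handwheel '[[0,[0,0,-2],0],[0,[0,0,-6],0],[0,[0,0,-10.9],0],[0,[-0.2,4,-10.9],3.5],[0,[-0.5,8,-10.9],3.5],[0,[-0.7,12,-10.9],3.5],[0,[-0.9,16,-10.9],3.5],[0,[-1.2,20,-10.9],3.5],[0,[-1.5,24,-10.9],3.5],[0,[-1.7,28,-10.9],3.5],[0,[-1.9,32,-10.9],3.5],[0,[-2.1,36,-10.9],3.5]]'; python3 -m handwheel '[[0,[-0.1,1.6,0],0],[0,[-0.1,1.6,0],0],[0,[-0.1,1.6,0],0],[0,[-0.1,1.6,0],0],[0,[-0.1,1.6,0],0],[0,[-0.1,1.6,0],0]]'; python3 -c "
from h import *; s=robot.sense(); print(tool()[0],ang(),s['ft_force'],s['grip_width'])"
```

```text
time: 39.48
tcp_pos: [0.523, 0.4305, 0.1883]
orientation: [0.999, 0.035, 0.001, -0.0]
ft_force: [-0.6, -1.9, 7.2]
grip_width: 0.676
finger_force: 40.0
time: 40.48
tcp_pos: [0.5262, 0.0687, 0.2959]
orientation: [1.0, 0.005, 0.0, -0.0]
ft_force: [0.6, -0.3, -1.7]
grip_width: 0.68
finger_force: 40.0
time: 40.98
tcp_pos: [0.5256, 0.056, 0.2956]
orientation: [1.0, 0.006, 0.0, -0.0]
ft_force: [0.1, -0.2, -2.7]
grip_width: 0.679
finger_force: 40.0
[0.52562952 0.05599633 0.29562109] -89.32765646127436 [ 0.05000095 -0.17148077 -2.74962329] 0.6789151272208656
```

```bash
python3 -m handwheel '[[0,[0.1,0.43,3],0.3],[0,[0.1,0.43,5],0.3],[0,[0.1,0.43,6],0.3],[0,[0.1,0.43,6],0.3],[0,[0.1,0.43,6],0.3],[0,[0.1,0.43,6],0.3]]'; python3 -c "
from h import *; s=robot.sense(); print(tool()[0],ang(),s['ft_force'],s['grip_width'])"
```

```text
time: 41.48
tcp_pos: [0.5271, 0.0503, 0.2365]
orientation: [1.0, 0.002, 0.001, -0.0]
ft_force: [0.2, 0.3, -1.9]
grip_width: 0.675
finger_force: 40.0
[0.52709904 0.05025066 0.23652681] -89.76314962929045 [ 0.15370001  0.30155887 -1.89477857] 0.6746443852765068
```

```bash
python3 -m handwheel '[[0,[-0.05,-0.1,1.5],0],[0,[-0.05,-0.1,3],0],[0,[-0.05,-0.1,3.7],0],[0,[-0.05,-0.1,4.1],0],[0,[-0.05,-0.1,4.1],0],[0,[-0.05,-0.1,4.1],0],[0,[-0.05,-0.1,4.1],0]]'; python3 -c "
from h import *; s=robot.sense(); print(tool()[0],ang(),s['ft_force'],s['grip_width'])";python3 -m handwheel '[[1,[0,0,0],0],[1,[0,0,0],0],[1,[0,0,0],0],[1,[0,0,0],0],[1,[0,0,0],0],[1,[0,0,0],0],[1,[0,0,0],0],[1,[0,0,0],0],[1,[0,0,-1],0],[1,[0,0,-4],0],[1,[0,0,-8],0],[1,[0,0,-10],0]]'; python3 -c "
from h import *; look(zt=.052)"
```

```text
time: 42.07
tcp_pos: [0.5263, 0.0509, 0.1962]
orientation: [1.0, 0.002, 0.001, -0.0]
ft_force: [-1.9, 0.2, 6.6]
grip_width: 0.678
finger_force: 40.0
[0.5263217  0.05093623 0.19615833] -89.79810098555623 [-1.89489838  0.16894567  6.60376949] 0.6783244386910189
time: 43.07
tcp_pos: [0.5266, 0.0506, 0.2983]
orientation: [1.0, 0.001, 0.002, -0.0]
ft_force: [0.8, 0.2, 0.1]
grip_width: 0.999
finger_force: 0.0
[0.5276 0.0506 0.3008] -89.84
along -18 []113 113 113 113 114 115 116 116 115 114 115 113 106 105 134 196 196 194 193 194 195 199 199 198 199 199 199 198 197 197 199 201 201 200 199 197 198 200 201 199 199 194 172 170 169 177 203 202 201 202 203 206 207 205 201 202 205 208 210 210 209 208 208 206 205 205 200 188 180 180 180 181 184 176 115 104 117 154 164 150
along 0 []55 55 57 70 90 108 114 115 115 115 116 115 108 108 135 197 197 195 194 194 196 199 200 198 201 202 200 198 197 197 200 202 201 199 198 198 197 198 199 199 199 194 171 169 173 186 203 202 202 205 208 210 208 205 203 206 209 211 211 210 208 208 208 207 207 208 192 182 181 181 181 184 185 177 118 106 132 171 138 127
along 
[... 720 characters left out ...]
232 152 123 114 111 109 109 169 195 199 197 198 198 198 198 198 199 199 198 199 199 199 198 199 199 198 199 199 198 198 199 199 199 199 200 200 200 200 200 200 200 201 200 200 200 199 200 200 200 200 201 200 200 201 201 200 200 200 200 200 200 200 200 200 200 201 190 156 116 116 115 112 109 111 136 186 223 233 234 236 226 217 218 162
across 8 111 109 114 117 117 116 114 112 113 113 105 114 153 200 201 200 199 200 200 199 199 200 200 200 199 200 201 200 199 200 200 200 199 199 199 199 199 199 199 198 199 199 199 199 199 199 199 199 198 198 199 198 198 198 199 199 198 199 198 198 199 199 199 198 198 199 199 198 198 198 200 195 133 107 103 105 105 106 112 113 113 112 113 116 118 118 113 113 114
```

```bash
python3 -m handwheel '[[1,[-3.2,-0.1,2],0],[1,[-3.2,-0.1,5],0],[1,[-3.2,-0.1,8],0],[1,[-3.2,-0.1,8],0],[0,[-3.2,-0.1,8],0],[0,[-3.2,-0.1,8],0],[0,[-3.2,-0.1,8],0],[0,[-3.2,-0.1,8],0],[0,[-3.2,-0.1,8],0],[0,[-3.2,-0.1,8],0],[0,[-3.2,-0.1,8],0],[0,[-3.2,-0.1,8],0]]' 40; python3 -m handwheel '[[0,[0,0,0],0],[0,[0,0,0],0],[0,[0,0,0],0],[0,[0,0,0],0],[0,[0,0,0],0],[0,[0,0,0],0]]';  python3 -m handwheel '[[0,[0.2,0,0],0],[0,[0.4,0,0],0],[0,[0.6,0,0],0],[0,[0.8,0,0],0],[0,[1,0,0],0],[0,[1.2,0,0],0],[0,[1.4,0,0],0],[0,[1.5,0,0],0]]'; python3 -c "
from h import *; s=robot.sense(); print(tool()[0],ang(),s['ft_force'],s['grip_width'])"
```

```text
time: 44.12
tcp_pos: [0.4942, 0.0518, 0.215]
orientation: [1.0, 0.002, 0.0, -0.0]
ft_force: [-0.2, -0.5, -0.8]
grip_width: 0.422
finger_force: 0.0
time: 44.62
tcp_pos: [0.4941, 0.0493, 0.2147]
orientation: [1.0, 0.0, 0.0, 0.002]
ft_force: [-0.2, -6.4, -0.1]
grip_width: 0.167
finger_force: 40.0
time: 45.28
tcp_pos: [0.5071, 0.0493, 0.2147]
orientation: [1.0, 0.0, -0.003, 0.002]
ft_force: [-5.1, -6.4, 5.9]
grip_width: 0.165
finger_force: 40.0
[0.50711962 0.04929168 0.21467422] -89.97210527853926 [-5.06941304 -6.35321712  5.88528574] 0.16534659030409135
```

```bash
python3 -m handwheel '[[0,[0.2,0.2,0],0],[0,[0.4,0.2,0],0],[0,[0.6,0.2,0],0],[0,[0.6,0.2,0],0],[0,[0.6,0.2,0],0]]'; python3 -m handwheel '[[0,[0.2,0,0],0],[0,[0.4,0,0],0],[0,[0.4,0,0],0],[0,[0.4,0,0],0]]'; python3 -m handwheel '[[0,[0.2,0,0],0],[0,[0.4,0,0],0],[0,[0.4,0,0],0]]'
```

```text
time: 45.7
tcp_pos: [0.5124, 0.0489, 0.2147]
orientation: [1.0, 0.001, -0.004, 0.0]
ft_force: [-6.0, -2.4, 7.1]
grip_width: 0.163
finger_force: 40.0
time: 46.03
tcp_pos: [0.5137, 0.0488, 0.2146]
orientation: [1.0, 0.001, -0.008, 0.0]
ft_force: [-12.0, -1.3, 13.5]
grip_width: 0.167
finger_force: 40.0
time: 46.28
tcp_pos: [0.515, 0.0487, 0.2145]
orientation: [1.0, 0.001, -0.012, -0.0]
ft_force: [-18.6, -3.2, 19.9]
grip_width: 0.165
finger_force: 40.0
```

```bash
python3 -m handwheel '[[0,[-0.4,0,0],0],[0.5,[-0.7,0,0],0],[0.5,[-0.7,0,0],0],[0.5,[-0.7,0,0],0],[0.5,[-0.7,0,0],0],[0.5,[-0.7,0,0],0],[0.5,[-0.7,0,0],0],[0.6,[-0.7,0,-2],0],[0.6,[-0.7,0,-5],0],[0.8,[-0.7,0,-8.5],0],[1,[-0.7,0,-8.5],0],[1,[-0.7,0,-8.5],0]]'; python3 -c "
from h import *
look(zt=.052)
d=cam('scene','s11.png'); g=cv2.cvtColor(d['img'],cv2.COLOR_RGB2GRAY)
m=(g>110).astype(np.uint8); m[:,:365]=0;m[:125]=0;m[235:]=0;m[:,500:]=0
for c in cv2.findContours(m,cv2.RETR_EXTERNAL,cv2.CHAIN_APPROX_NONE)[0]:
    if cv2.contourArea(c)>300: print(cv2.approxPolyDP(c,1.8,True)[:,0].tolist())
"
```

```text
time: 47.28
tcp_pos: [0.518, 0.0505, 0.3016]
orientation: [1.0, 0.002, 0.004, -0.0]
ft_force: [0.1, 0.4, -0.1]
grip_width: 0.805
finger_force: 0.0
[0.5172 0.0505 0.3003] -89.74
along -18 []92 92 93 93 93 92 92 92 92 95 102 107 108 107 107 108 109 109 107 108 108 108 108 107 108 108 108 108 109 109 110 109 110 110 110 109 114 144 177 188 186 185 185 188 190 191 190 191 191 192 190 189 189 192 194 194 194 193 193 192 193 194 194 193 191 190 197 196 198 199 201 205 204 201 198 199 205 208 208 207
along 0 []92 93 92 92 92 92 93 91 62 53 52 53 53 53 53 54 54 54 54 55 55 56 56 61 58 55 54 54 55 54 55 66 107 111 110 109 116 148 179 189 186 186 185 187 189 190 190 192 193 193 190 190 190 194 197 196 194 193 193 192 193 193 193 193 190 190 198 198 200 201 204 206 206 204 200 202 208 209 210 209
along 18 []92 93 93 93 93 93 93 94 93 96 102 108 109 108 109 108 108 108 108 108 108 108 108 109 109 109 109 109 109 109 110 110 110 110 110 110 116 148 179 189 186 186 185 187 190 191 191 192 193 192 189 188 188 193 195 195 193 190 190 190 192 193 192 191 188 189 199 198 198 200 202 205 204 204 200 20
[... 518 characters left out ...]
109 109 110 100 84 71 59 56 55 58 59 62 88 102 108 111 109 109 109 110 110 109 109 109 109 109 110 110 109 110 111 110 109 109 109 109 109 109 109 109 109 107 111 145 215 190 121 99 109 109 109 109 108
across 8 108 109 109 109 109 109 109 110 109 109 109 116 144 169 177 177 177 177 177 177 176 176 176 177 177 177 177 177 177 177 177 177 177 178 179 180 179 179 180 179 179 179 180 180 179 178 178 178 179 179 178 179 179 178 179 179 178 178 178 178 178 179 179 179 178 178 178 180 181 180 169 144 119 109 108 109 109 109 109 108 108 109 109 109 109 109 108 108 108
[[437, 189], [415, 196], [413, 208], [424, 224], [444, 218], [449, 205]]
[[428, 151], [425, 144], [374, 147], [373, 159], [426, 159]]
```

```bash
python3 -m handwheel '[[1,[-1,-2.5,0],-6.7],[1,[-2,-5,0],-13.4],[1,[-3,-7.5,0],-20],[1,[-4,-10,0],-26.8],[1,[-5,-12.5,0],-33.5],[1,[-6,-15,0],-40],[1,[-7,-17.5,0],-46.7],[1,[-8,-20,0],-53.4],[1,[-9,-22.5,0],-60],[1,[-10,-25,0],-66.8],[1,[-10.9,-27.5,0],-73.5],[1,[-10.9,-29.3,0],-80]]'; python3 -m handwheel '[[1,[0,0,0],0],[1,[0,0,0],0],[1,[0,0,0],0],[1,[0,0,0],0]]'
python3 - <<'E'
from h import *
d=cam('wrist','w12.png'); s=robot.sense(); print(tool()[0],ang(),s['joint_positions'])
g=cv2.cvtColor(d['img'],cv2.COLOR_RGB2GRAY)
m=(g>150).astype(np.uint8)
for c in cv2.findContours(m,cv2.RETR_EXTERNAL,cv2.CHAIN_APPROX_NONE)[0]:
    if cv2.contourArea(c)>300:
        q=cv2.approxPolyDP(c,3,True)[:,0]; print(cv2.contourArea(c),q.tolist()); print([np.round(ray(d,*p,.03)[:2]*1000).tolist() for p in q] if len(q)<9 else '')
E
```

```text
time: 48.38
tcp_pos: [0.4036, 0.3453, 0.2983]
orientation: [0.762, 0.648, -0.001, -0.001]
ft_force: [0.1, 0.3, 0.5]
grip_width: 1.002
finger_force: 0.0
time: 48.72
tcp_pos: [0.4066, 0.3407, 0.2992]
orientation: [0.766, 0.643, -0.001, 0.001]
ft_force: [-0.5, 0.0, 0.5]
grip_width: 1.003
finger_force: 0.0
[0.40664284 0.3408465  0.29937992] -10.009656547446724 [-0.79259808  0.72751694  0.01291936  1.9509218  -0.01711882  0.46467146
 -0.94233521]
2023.0 [[399, 343], [404, 380], [458, 380], [457, 357], [448, 342]]
[[461.0, 187.0], [461.0, 142.0], [514.0, 132.0], [514.0, 161.0], [507.0, 180.0]]
797.5 [[104, 335], [119, 332], [122, 339], [157, 333], [163, 339], [170, 338], [167, 325], [160, 324], [164, 322], [105, 322]]

325.0 [[520, 298], [525, 311], [522, 316], [527, 315], [525, 319], [529, 321], [525, 323], [531, 326], [526, 329], [532, 333], [534, 345], [524, 356], [530, 357], [538, 343], [537, 328]]

3899.5 [[297, 171], [292, 181], [299, 308], [318, 309], [328, 171]]
[[397.0, 368.0], [391.0, 361.0], [374.0, 242.0], [391.0, 238.0], [421.0, 364.0]]
8022.0 [[598, 177], [554, 167], [496, 182], [501, 240], [530, 262], [598, 246]]
[[633.0, 321.0], [598.0, 336.0], [553.0, 331.0], [557.0, 279.0], [582.0, 253.0], [639.0, 259.0]]
```

View pics/w12.png

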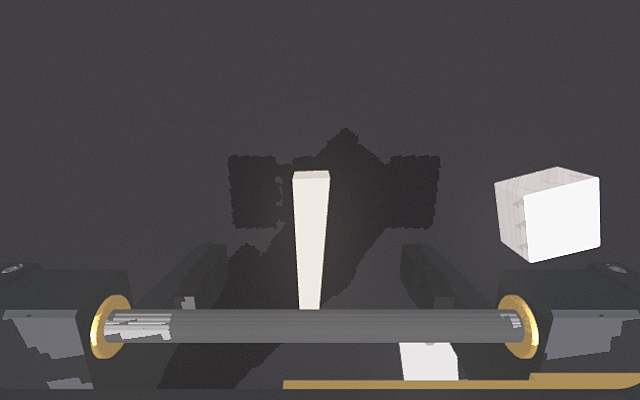

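```bash
python3 -m handwheel '[[1,[0,-0.5,4],-1.9],[1,[0,-0.5,8],-1.9],[1,[0,-0.5,11],-1.9],[1,[0,-0.5,12.7],-1.9],[1,[0,-0.5,12.7],-1.9],[0,[0,-0.5,12.7],-1.9],[0,[0,-0.5,12.7],-1.9],[0,[0,-0.5,12.7],-1.9],[0,[0,-0.5,12.7],-1.9],[0,[0,-0.5,12.7],-1.9],[0,[0,-0.5,12.7],-1.9],[0,[0,-0.5,12.7],-1.9]]' 60; python3 -m handwheel '[[0,[0,0,0],0],[0,[0,0,0],0],[0,[0,0,0],0],[0,[0,0,0],0]]'; python3 -m handwheel '[[0,[0,0,-2],0],[0,[0,0,-5],0],[0,[0,0,-5],0],[0,[0,0,-5],0]]';  python3 - <<'E'
from h import *
d=cam('wrist','w13.png'); s=robot.sense(); print(tool()[0],ang(),s['grip_width'],s['ft_force'])
g=cv2.GaussianBlur(cv2.cvtColor(d['img'],cv2.COLOR_RGB2GRAY),(3,3),0).astype(int)
for c in (300,315,330): print(c,[(int(i),int(g[i-3,c]),int(g[i+4,c])) for i in range(80,300) if abs(g[i+1,c]-g[i-1,c])>14])
for r in range(180,300,10): print(r,[int(i) for i in range(240,390) if abs(g[r,i+1]-g[r,i-1])>25])
E
```

```text
time: 49.77
tcp_pos: [0.4013, 0.3434, 0.1732]
orientation: [0.754, 0.657, 0.0, 0.0]
ft_force: [-0.1, 0.3, -0.5]
grip_width: 0.492
finger_force: 0.0
time: 50.1
tcp_pos: [0.4014, 0.3434, 0.1728]
orientation: [0.754, 0.657, 0.0, 0.0]
ft_force: [0.2, -0.0, 1.5]
grip_width: 0.317
finger_force: 59.9
time: 50.43
tcp_pos: [0.4015, 0.3436, 0.2236]
orientation: [0.754, 0.657, 0.001, -0.0]
ft_force: [0.4, 0.4, -2.5]
grip_width: 0.317
finger_force: 59.8
[0.40109201 0.34330657 0.22268455] -7.888934794682523 0.3195908761475143 [ 0.10923121 -0.15597216 -1.71584558]
300 [(225, 74, 241), (226, 74, 239), (227, 71, 239), (228, 80, 239)]
315 [(169, 82, 59), (170, 82, 59), (224, 75, 244), (225, 75, 239), (226, 74, 239), (227, 73, 239)]
330 [(151, 81, 57), (152, 81, 57), (224, 73, 242), (225, 73, 239), (226, 72, 239), (227, 75, 239)]
180 []
190 []
200 []
210 []
220 []
230 [283, 284, 285, 343, 344, 345, 346]
240 [281, 282, 283, 346, 347, 348]
250 [278, 279, 280, 281, 348, 349, 350, 351]
260 [278, 279, 280, 348, 349, 350]
270 [279, 280, 281, 347, 348, 349]
280 [279, 280, 281, 282, 345, 346, 347, 348]
290 [280, 281, 282, 283, 344, 345, 346, 347]
```

```bash
cat >> h.py <<'E'
def wedge(z,r0,r1):
    d=cam('wrist'); g=cv2.GaussianBlur(cv2.cvtColor(d['img'],cv2.COLOR_RGB2GRAY),(3,3),0).astype(float)
    L=[];Q=[]
    for r in range(r0,r1):
        a=g[r]; da=np.diff(a)
        i=np.argmax(da[255:312])+255; j=np.argmin(da[318:380])+318
        f=lambda k,s:(lambda w:np.sum(w*np.arange(k-3,k+4))/np.sum(w)+.5)(np.clip(s*da[k-3:k+4],0,None))
        L.append(ray(d,f(i,1),r,z)[:2]); Q.append(ray(d,f(j,-1),r,z)[:2])
    out=[]
    for S in (L,Q):
        S=np.array(S); v=np.polyfit(S[:,1],S[:,0],1); out.append((90-np.degrees(np.arctan(v[0])),v))
    p,M=tool(); print('tool',np.round(p,4),round(ang(),2))
    print('flat dir',out[0][0],'x at tool y',np.polyval(out[0][1],p[1]),'slope dir',out[1][0],'x',np.polyval(out[1][1],p[1]))
E
python3 -c "
from h import *; wedge(.0807,256,292)"
```

```text
tool [0.4009 0.3431 0.2221] -7.89
flat dir 83.77067568698223 x at tool y 0.3855398837019578 slope dir 78.00235949384586 x 0.414478748482915
```

```bash
python3 -m handwheel '[[0,[-2,2.5,0],-3.3],[0,[-4,5,0],-6.6],[0,[-6,7.5,0],-6.6],[0,[-8.5,9.5,0],-6.6],[0,[-10,10.8,0],-6.6],[0,[-10,10.8,0],-6.6],[0,[-10,10.8,0],-6.6],[0,[-10,10.8,0],-6.6],[0,[-10,10.8,0],-6.6]]'; python3 -c "
from h import *; wedge(.0807,256,292)"
```

```text
time: 51.28
tcp_pos: [0.4933, 0.2309, 0.2221]
orientation: [0.714, 0.7, -0.0, -0.001]
ft_force: [-0.5, 0.9, -1.3]
grip_width: 0.317
finger_force: 59.8
tool [0.4934 0.231  0.2223] -1.14
flat dir 90.60262719010994 x at tool y 0.47796519021434275 slope dir 84.70303415230173 x 0.5061881715056477
```

```bash
python3 -m handwheel '[[0,[0,0.08,1.5],0],[0,[0,0.08,3],0],[0,[0,0.08,3.9],0],[0,[0,0.08,4.05],0],[0,[0,0.08,4.05],0],[0,[-2,0.13,4.05],0],[0,[-4,0.18,4.05],0],[0,[-5,0.2,4.05],0],[0,[-5,0.2,4.05],0],[0,[-5,0.2,4.05],0]]'; python3 -c "
from h import *; s=robot.sense();print(tool()[0],ang(),s['ft_force'],s['wrist_torque'])"
```

```text
time: 52.17
tcp_pos: [0.4956, 0.1796, 0.1827]
orientation: [0.715, 0.699, 0.001, 0.0]
ft_force: [-0.9, 0.5, -1.3]
grip_width: 0.318
finger_force: 59.8
[0.49562939 0.17957806 0.18271442] -1.3489408572707973 [-0.91687779  0.5345478  -1.30919933] [ 0.16830905 -0.0099279  -0.01148071]
```

```bash
python3 -m handwheel '[[0,[-0.6,-0.05,0],0],[0,[-1.2,-0.05,0],0],[0,[-1.8,-0.03,0],0],[0,[-2.4,0,0.05],0],[0,[-3,0,0.1],0],[0,[-3.5,0,0.1],0],[0,[-3.5,0,0.1],0]]'; python3 -m handwheel '[[0,[-0.3,0,0],0],[0,[-0.6,0,0],0],[0,[-0.9,0,0],0],[0,[-1.2,0,0],0],[0,[-1.2,0,0],0]]'; python3 -c "
from h import *; s=robot.sense();print(tool()[0],ang(),s['ft_force'],s['wrist_torque'])"
```

```text
time: 52.75
tcp_pos: [0.4945, 0.1427, 0.1812]
orientation: [0.716, 0.698, -0.001, 0.0]
ft_force: [-0.2, -0.8, -0.8]
grip_width: 0.322
finger_force: 59.8
time: 53.17
tcp_pos: [0.4942, 0.1316, 0.1812]
orientation: [0.715, 0.699, -0.0, 0.0]
ft_force: [-0.3, -0.5, -1.6]
grip_width: 0.319
finger_force: 59.8
[0.49420433 0.13157295 0.1812328 ] -1.3479394017333384 [-0.28103365 -0.54478853 -1.59541654] [-0.01415479  0.0041303  -0.02047627]
```

Continue in small steps, watching the force; also lower the last millimetre.

```bash
python3 -m handwheel '[[0,[-0.2,0,0.05],0],[0,[-0.4,0,0.08],0],[0,[-0.6,0,0.08],0],[0,[-0.6,0,0.08],0]]'; python3 -m handwheel '[[0,[-0.2,0,0],0],[0,[-0.4,0,0],0],[0,[-0.4,0,0],0]]'; python3 -m handwheel '[[0,[-0.2,0,0],0],[0,[-0.4,0,0],0],[0,[-0.4,0,0],0]]'; python3 -c "
from h import *; s=robot.sense();print(tool()[0],ang(),s['ft_force'],s['wrist_torque'])"
```

```text
time: 53.5
tcp_pos: [0.4942, 0.1272, 0.1808]
orientation: [0.715, 0.699, 0.001, -0.0]
ft_force: [-1.5, 3.8, 5.0]
grip_width: 0.32
finger_force: 59.8
time: 53.75
tcp_pos: [0.4939, 0.1237, 0.1808]
orientation: [0.715, 0.7, 0.001, -0.001]
ft_force: [-1.3, 5.2, 6.0]
grip_width: 0.317
finger_force: 59.7
time: 54.0
tcp_pos: [0.4938, 0.1216, 0.1808]
orientation: [0.714, 0.7, 0.002, -0.001]
ft_force: [-2.1, 9.0, 6.1]
grip_width: 0.316
finger_force: 59.7
[0.49375031 0.12155818 0.18081644] -1.0901993228948754 [-2.06179431  8.99842579  6.0659232 ] [ 1.73900226  0.51705087 -0.1016966 ]
```

```bash
python3 -m handwheel '[[0,[-0.2,0,0],0],[0,[-0.4,0,0],0],[0,[-0.4,0,0],0]]'; python3 -m handwheel '[[0,[-0.2,0,0],0],[0,[-0.3,0,0],0],[0,[-0.3,0,0],0]]';  python3 -c "
from h import *; s=robot.sense();print(tool()[0],ang(),s['ft_force'],s['wrist_torque'])"
```

```text
time: 54.25
tcp_pos: [0.4936, 0.1205, 0.1808]
orientation: [0.713, 0.701, 0.004, -0.003]
ft_force: [-3.3, 16.4, 5.4]
grip_width: 0.318
finger_force: 59.6
time: 54.5
tcp_pos: [0.4935, 0.1198, 0.1808]
orientation: [0.712, 0.702, 0.006, -0.004]
ft_force: [-3.8, 21.0, 4.4]
grip_width: 0.316
finger_force: 59.6
[0.49351775 0.11977736 0.180804  ] -0.7877503930438612 [-3.82703993 20.99663202  4.4033566 ] [ 4.01995555  1.069492   -0.26318869]
```

```bash
python3 -m handwheel '[[0,[-0.15,0,0],0],[0,[-0.15,0,0],0],[0,[-0.15,0,0],0]]'; python3 -m handwheel '[[0,[0.3,0,0],0],[0,[0.6,0,0],0],[0,[0.8,0,0],0],[0,[0.8,0,0],0]]';  python3 -m handwheel '[[0.6,[0,0,0],0],[0.6,[0,0,0],0],[0.6,[0,0,0],0],[0.6,[0,0,0],0],[0.6,[0,0,0],0],[0.6,[0,0,0],0],[0.6,[0,0,0],0],[0.6,[0,0,-1],0],[0.6,[0,0,-4],0],[0.6,[0,0,-8],0],[0.6,[1,0,-12],0],[0.6,[1,0,-12],0]]'
python3 - <<'E'
from h import *
d=cam('wrist','w14.png'); s=robot.sense(); print(tool()[0],ang(),s['ft_force'])
look(zt=.038)
E
```

```text
time: 54.75
tcp_pos: [0.4935, 0.1194, 0.1808]
orientation: [0.711, 0.703, 0.007, -0.004]
ft_force: [-3.9, 24.3, 3.9]
grip_width: 0.318
finger_force: 59.5
time: 55.08
tcp_pos: [0.4937, 0.1212, 0.1808]
orientation: [0.714, 0.701, 0.002, -0.001]
ft_force: [-2.8, 8.9, 5.9]
grip_width: 0.317
finger_force: 59.6
time: 56.08
tcp_pos: [0.4959, 0.1298, 0.3072]
orientation: [0.715, 0.699, 0.006, 0.002]
ft_force: [1.1, 0.5, -0.8]
grip_width: 0.601
finger_force: 0.0
[0.49525519 0.12899417 0.30461769] -1.2532144577094033 [ 0.65054784 -0.15088926 -0.66312834]
[0.4945 0.1282 0.3026] -1.28
along -18 []119 118 119 119 119 119 118 118 118 118 119 117 119 127 134 137 136 135 134 134 135 134 134 134 133 137 137 136 137 136 136 136 135 135 135 134 134 134 133 133 133 134 136 137 138 138 139 140 139 138 140 139 139 139 139 139 139 139 139 139 139 139 139 139 138 136 130 140 185 235 247 247 247 247 247 247 247 247 247 247
along 0 []237 236 236 236 237 237 236 236 236 236 237 237 237 236 236 237 236 236 236 236 236 237 236 236 236 236 236 236 237 236 236 236 236 237 236 236 236 237 236 236 235 227 218 215 21
[... 757 characters left out ...]
65 66 67 66 66 65 63 63 64 63 62 62 63 62 62
across 0 57 56 56 60 69 76 73 66 59 58 62 61 62 63 62 63 60 72 133 138 137 137 137 137 137 137 136 159 212 239 238 236 236 236 236 237 237 236 236 236 236 237 237 236 236 237 237 237 237 236 237 237 236 237 236 238 234 204 137 137 138 138 138 139 138 137 138 141 134 106 75 63 64 64 64 64 63 64 63 62 62 61 62 61 61 61 61 61 61
across 8 57 56 55 63 67 71 75 71 67 63 60 62 62 62 62 61 65 88 121 139 137 137 137 137 138 137 133 145 227 238 237 236 236 236 236 236 236 236 236 237 237 237 237 237 236 237 237 236 236 236 237 236 237 237 236 237 240 231 149 136 137 138 137 137 138 138 137 140 133 104 74 63 63 64 63 62 61 61 62 61 61 60 60 60 60 59 59 58 58
```

```bash
python3 -m handwheel '[[0.6,[0,4,0],0],[0.6,[0,8,0],0],[0.6,[0,10.5,-2],0],[0.6,[-1,10.5,-4],0],[0.6,[-1,10.5,-4],0],[0.6,[-1,10.5,-4],0],[0.6,[-1,10.5,-4],0],[0.6,[-1,10.5,-4],0]]'
python3 - <<'E'
from h import *
d=cam('wrist','w15.png'); print(tool()[0],robot.sense()['ft_force'])
g=cv2.GaussianBlur(cv2.cvtColor(d['img'],cv2.COLOR_RGB2GRAY),(3,3),0).astype(int)
for yo in (.026,.034,.044,.062,.074):
    L=[]
    for x in np.arange(.478,.684,.0015):
        u,v=proj(d,(x,yo,.052)); L.append(g[int(round(v)),int(round(u))] if 0<=v<400 and 0<=u<640 else -1)
    print(yo,round(v),' '.join(map(str,L)))
E
```

```text
time: 56.85
tcp_pos: [0.5976, 0.1159, 0.3388]
orientation: [0.715, 0.699, -0.002, -0.001]
ft_force: [-0.9, -0.6, 0.0]
grip_width: 0.599
finger_force: 0.0
[0.59779978 0.11597571 0.33903467] [0.11554945 0.25341635 0.04453433]
0.026 284 98 110 135 122 80 77 77 78 77 78 79 79 78 78 78 79 79 79 80 79 77 76 77 77 77 77 76 76 76 76 77 78 77 77 77 77 79 79 80 80 78 84 137 235 232 228 228 229 229 226 233 233 233 233 232 231 240 245 246 248 248 247 247 247 247 247 248 248 249 249 248 247 247 247 247 247 247 247 247 248 248 248 248 248 249 249 249 249 249 249 249 249 247 247 247 247 247 247 247 247 247 247 247 248 248 248 247 247 248 247 248 246 112 81 88 87 88 88 84 83 83 81 81 81 81 79 78 78 76 75 73 73 73 72 73 74 74 73
0.034 277 131 138 137 128 137 240 243 222 169 83 80 83 82 83 83 82 82 83 82 82 84 81 81 79 80 79 79 81 80 80 81 81 81 80 79 80 80 81 82 81 82 81 81 78 174 222 228 228 227 224 227 230 232 234 234 232 231 233 235 234 232 232 233 231 216 220 223 229 230 228 227 228 233 244 247 247 247 247 247 247 247 248 249 214 211 216 223 225 227 229 230 232 243 247 247 247 247 247 247 247 248
[... 1006 characters left out ...]
225 225 230 231 229 228 228 228 229 233 239 246 253 227 94 86 86 84 84 83 83 82 82 81 81 80 80 80 79 79 78 73 71 163 243 243 199 127 73 77 77
0.074 238 152 153 151 131 149 241 240 240 240 240 240 240 240 240 240 240 241 227 189 152 154 153 153 154 153 154 154 152 152 151 163 204 234 231 224 196 194 233 232 231 230 231 232 233 231 231 230 230 229 225 228 230 230 232 232 228 229 233 234 233 232 232 230 224 212 206 211 212 214 213 210 206 206 223 227 226 227 226 225 225 226 231 218 208 210 212 212 211 209 208 202 217 227 227 227 227 226 225 225 229 231 217 209 210 214 215 214 208 205 205 230 233 232 232 232 233 234 233 230 234 235 233 233 236 190 158 214 233 241 239 239 241 244 176 102 74 75 75
```

```bash
python3 -c "
from rig import robot
print(robot.hand_in())"
```

```text
the job is handed in; nothing more can be done
None
```

The mould is made up and handed in: four leaves plus the thin spacer stand closed between stop and jaw, and the wedge is locked at about 24 N; the first end leaf toppled twice in the channel before it stood, and the result of the judging was not shown to me.

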